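Top up and close the snack drum at the trail aid station

TASK

Get the snack drum ready to travel: put every biscuit lying on the table into it and tip the round bites out of the straight-handled mug into it, leaving the emptied mug standing upright on the grey tray for used cups. Then close the drum with its bayonet lid: lower the lid's two lugs into the entry slots of the collar, push it down against the spring, twist it clockwise (seen from above) to the stop and let it rise into its notches. Leave the other things on the table where they are.

Things in the scene. Friction and masses are not known exactly. Their poses are not given: they have to be found in the camera images.
- drum: Open steel drum with an aluminium bayonet collar, fixed to the table, turned at random about the vertical. Origin at the centre of its underside, z up. Body 120 mm across, 90 mm high (inside 112 mm across, floor 5 mm up). The locked lid has its lugs and grip bar along the drum's x axis and its underside about 103 mm above the table.
- mouth (a point): Centre of the drum's mouth, level with the collar's top, 118 mm above the table. The collar is 148 mm across outside; the clear mouth is 98 mm across.
- slot (a point): Top of one of the two open-topped entry slots (20 mm wide, 64 mm from the axis) in the collar, for the lid's lugs; the other is opposite. They lie 40 degrees (0.698 rad) anticlockwise, seen from above, of the drum's +x and -x axes. To the clockwise side each opens into a roofed track, the roof's underside 105 mm above the table.
- notch (a point): Roof of one of the two notches that hold the lugs, 110 mm above the table, 64 mm from the axis along the drum's +x; the other is opposite. It lies at the track's end, 40 degrees clockwise of a slot, just before a stop. To turn there under the track's roof the lid's underside must be pushed below 98 mm (93 to 96 mm is good); let go, it rises to 103 mm.
- seal (a joint): Sprung rubber ring inside the collar that bears on the lid's underside from below: how far it is pressed down, m. 0 free (its top 108 mm above the table), 0.005 with the lid locked, more than 0.010 needed to turn the lid, 0.016 at its lower stop. Spring 900 N/m: about 12 N pressed at 0.013.
- lid_bar (a point): Loose lid, about 0.15 kg: disc 116 mm across, 10 mm thick, two opposite rim lugs (14 mm wide, 7 mm high, level with the underside, reaching 68 mm from the axis) in line with a black grip bar on top, 66 x 14 mm, 30 mm high. This point: centre of the bar, on the lid's axis, 25 mm above its underside; x along bar and lugs, z up. Half a turn makes no difference.
- mug_handle (a point): Grip centre of the handle of a white mug (about 0.15 kg, starts upright with four bites in it): a straight level bar 12 mm wide, 20 mm high, from the wall to 111 mm from the mug's axis. This point is 78 mm from the axis, 60 mm above the underside. x points along the handle away from the mug, z up out of the mouth.
- mug_rim (a point): Centre of the mug's mouth, 75 mm above its underside. 76 mm across the rim, 60 mm across the base, wall 3 mm, floor 5 mm. Axes as mug_handle. The bites roll out when the mug is tipped 100 degrees or more.
- mug_base (a point): Centre of the underside of the same mug; axes as for mug_handle.
- tray: Grey flat square tray for used cups, fixed, 120 by 120 mm, 4 mm thick, with a thin black circle on it; origin at the centre of its underside.
- bite0_c (a point): Centre of one of the four round brown snack bites, balls 25 mm across, 14 g, that start in the mug.
- bite1_c (a point): Centre of one of the four round brown snack bites, balls 25 mm across, 14 g, that start in the mug.
- bite2_c (a point): Centre of one of the four round brown snack bites, balls 25 mm across, 14 g, that start in the mug.
- bite3_c (a point): Centre of one of the four round brown snack bites, balls 25 mm across, 14 g, that start in the mug.
- biscuit0_c (a point): Centre of an oat biscuit, a rounded block 48 x 24 x 14 mm (x, y, z), 25 g, lying flat on the table at the start; three to five biscuits are present.
- biscuit1_c (a point): Centre of an oat biscuit, a rounded block 48 x 24 x 14 mm (x, y, z), 25 g, lying flat on the table at the start; three to five biscuits are present.
- biscuit2_c (a point): Centre of an oat biscuit, a rounded block 48 x 24 x 14 mm (x, y, z), 25 g, lying flat on the table at the start; three to five biscuits are present.
- biscuit3_c (a point): Centre of an oat biscuit, a rounded block 48 x 24 x 14 mm (x, y, z), 25 g, lying flat on the table at the start; three to five biscuits are present.
- biscuit4_c (a point): Centre of an oat biscuit, a rounded block 48 x 24 x 14 mm (x, y, z), 25 g, lying flat on the table at the start; three to five biscuits are present.
- sugar: Amber glass sugar jar, 42 mm across, 60 mm high; a bystander that stays where it is; origin at the centre of its underside.
- cups: Stack of paper cups, 72 mm across, 122 mm high; a bystander that stays where it is; origin at the centre of its underside.
- coffee_mug: Ceramic mug, 76 mm across, 85 mm high; a bystander that stays where it is; origin at the centre of its underside.
- spoon: Spoon lying on the table; a bystander that stays where it is; origin at the centre of its underside.
Mind the look-alikes: they are no part of the job. Leave any green or turquoise look-alike of the part that bears biscuit0_c alone.

How it is judged:
By the outcome, as a careful person would: the job done as asked, in the order asked, and still so for the second after the job is handed in, with the robot touching nothing.
Of biscuit0, biscuit1, biscuit2, biscuit3, biscuit4 only 3 to 5 are there at a start; the rules pass over those that are not, and their reading is None.
At some moment in a run one of lid, biscuit0, biscuit1, biscuit2, biscuit3, biscuit4 may be knocked a few centimetres aside while the robot is not near it.
It also fails if it takes over 208 s, if anything falls off the work surface, if the arm or the gripper's body presses on something with over 40 N, if the wrist force passes 120 N, or if a joint passes its speed limit or range.

ROBOT

A 6-joint arm with a two-finger parallel gripper is mounted at the origin on the work surface. World frame = base frame: x ahead of the robot, y to its left, z up, the work surface at z = 0. Lengths are in mm, angles in rad, forces in N, time in s.
With the tool pointing down it reaches from about 275 to 1000 mm from the base axis. Payload 8.4 kg.
Tool frame: the origin (TCP) lies at the very end of the fingers, on their centre line; the grasp point (between the pads) lies 19 mm behind it; z points along the fingers, y is the direction in which the jaws open and shut (so a half turn about z gives the same grasp; the last joint's range is limited). The gripper opens to 85 mm and grips with 20 to 120 N. Pads are 22 mm wide; open, the fingers measure 114 mm over their backs; the gripper's body (76 mm by 85 mm) begins 54 mm behind the grasp point. The pads swing forward as they close: fully open they stand 13 mm farther back than shut.
Start: joints at [1.146, 0.353, 1.633, -0, 1.155, -0.002], TCP at [256.446, 569.968, 231.281] pointing down, gripper open.
Joint ranges: [-2.63, 2.63], [-0.92, 2.1], [0.06, 2.66], [-1.3, 4.44], [0, 2.69], [-3.02, 3.02]. Speed limits (rad/s): [2.22, 2.22, 2.79, 3.14, 3.14, 3.14].

INTERFACE

Orientations are given as [roll, pitch, yaw] about the fixed x, y, z axes, in that order (R = Rz(yaw) Ry(pitch) Rx(roll)).
In Python, from rig import r gives the robot as it stands.
- The arm moves only by the tool move_arm, never from a script. Its argument "increments" is a list of rows, each an object of numbers: "tx", "ty", "tz": the shift along the tool's x, y, z in cm; "rx", "ry", "rz": the turn, a rotation vector about the tool's x, y, z in degrees; "gripper": the gripper's target within -1 to 1 (fully open at 1, half-way at 0, shut at -1). A call has 1 to 12 rows; each row shifts and turns the commanded pose from where the row before left it, along the tool's axes as they then stand; what a row does not reach is not made up. A row lasts 1/10 s, in which the tool goes at most 50 mm and 8.59 degrees, less where a joint would pass 70% of its speed; a pose out of reach is approached as far as the arm can. A call is refused whole if a number of a shift passes 5 or a number of a turn 8.59, either way. A call with a gripper value outside its range is refused whole. The fingers move at their own pace and stop on an object; "squeeze" is the grip in N (left out, the last holds). Time passes only in rows, so rows that do not move let the fingers close. It gives the time, the measured TCP pose, the force and the opening at its end, in the units of the state.
- r.sense(): the state, without advancing time (a new reading comes with each control period).
- r.grab_frame(name): name is "scene" or "top" or "wrist"; returns (picture, depth): 400x640x3 uint8, red, green, blue; 400x640 float32, mm along the optical axis (not along the pixel's ray), 0 where there is no reading.
- r.camera_model(name): a dict with "fx", "fy", "cx", "cy" (pixels), "R" (3x3) and "t" (3): a world point X has camera coordinates R X + t; the wrist camera has in their place "hand_eye" (4x4, takes a point from camera to tool coordinates, whose origin is the TCP and whose axes are the flange's). Camera axes: x right, y down, z forward; pixel columns grow to the right and rows downward; lengths in mm; the calibration is good to about 2 mm. A picture is of the moment at which its call begins: read the wrist's pose just before it. camera_model takes no time and is no camera call.
- r.sign_off(): hands the job in, once; it reports no verdict.
Trained networks look in the newest picture that a camera, given by its name, has taken for a name from the list of things; names that differ only in an ending like _2 or _b are one class to them, and where a whole thing is asked for, a point or a joint stands for the part that bears it (a point fixed in the world has none). Each returns a list of dicts, best first, with "confidence" (0 to 1); they miss things now and then, are a little off and sometimes report something else, mostly with a low value. They report only what shows in the picture. A call takes as long as a camera call. They do not tell look-alikes from the thing itself.
- r.cut_out(query, camera): "mask" (400x640 bool, what is visible of it) and "bbox" ([left, top, right, bottom] in pixels, round what is visible of it).
- r.place_of(query, camera): "location" ([row, column] in pixels: a listed point, or the origin of a listed thing).
The state is a dict: "clock": time; "qpos": joint angles; "qvel": joint speeds; "joint_efforts": joint torques, N m; "eef_pos": TCP position; "tcp_rot": TCP orientation; "contact_force": force on the tool from outside, world axes, zero at the start; "wrist_torque": the same for the moment, N m; "opening": opening from 0.0 (shut) to 1.0 (fully open).
Only numpy, scipy, OpenCV 4.12 (cv2) and the standard library are available. Lean on these libraries where they do the work, as an engineer would, in place of code of your own. Each camera call takes 0.05 s, during which the arm holds its last target. There are 200 camera calls.

## Working session

There is one attempt and no reset: what is moved stays moved. The work goes in short steps, Python scripts to look and compute and a tool call to move; the robot and the scene stay as the last step left them, time stands still between calls to the robot, and variables do not carry over. Pictures are saved under pics/ and viewed, about 12 in all and at most 16, crops included, and the job is handed in when it is done.

Besides the shell and the picture viewer there is one more tool, called after "Call:" as name([rows], argument=value, ...), one row to a line, values as JSON. move_arm: Moves the arm, as the interface text tells. Its arguments: {"type":"object","properties":{"increments":{"type":"array","items":{"type":"object","properties":{"tx":{"type":"number"},"ty":{"type":"number"},"tz":{"type":"number"},"rx":{"type":"number"},"ry":{"type":"number"},"rz":{"type":"number"},"gripper":{"type":"number"}}}},"squeeze":{"type":"number"}},"required":["increments"]}

```bash
ls; mkdir -p pics; cat > h.py <<'E'
import numpy as np, cv2
from rig import r
from scipy.spatial.transform import Rotation as Ro
def world(cam,rc,depth=None,z=None,pose=None):
    m=r.camera_model(cam); v,u=rc
    d=np.array([(u-m['cx'])/m['fx'],(v-m['cy'])/m['fy'],1.0])
    if 'hand_eye' in m:
        s=pose; H=np.array(m['hand_eye']); Rt=Ro.from_euler('xyz',s['tcp_rot']).as_matrix()
        Rw=Rt@H[:3,:3]; o=Rt@H[:3,3]+np.array(s['eef_pos'])
    else:
        R=np.array(m['R']); Rw=R.T; o=-R.T@np.array(m['t'])
    w=Rw@d
    if z is not None: return o+w*(z-o[2])/w[2]
    return o+w*depth
E
python3 - <<'E'
from h import *
s=r.sense(); print(s['clock'],s['eef_pos'],s['tcp_rot'],s['opening'])
for c in ['top','scene']:
    p,d=r.grab_frame(c); cv2.imwrite(f'pics/{c}0.png',p[:,:,::-1]); np.save(f'{c}_d.npy',d); np.save(f'{c}_p.npy',p)
    for q in ['drum','slot','notch','lid_bar','mug_handle','mug_rim','tray','biscuit0_c','sugar','cups','coffee_mug','spoon','bite0_c']:
        L=r.place_of(q,c)
        for e in L:
            v,u=e['location']; dd=d[min(int(v),399),min(int(u),639)]
            print(c,q,round(e['confidence'],2),np.round([v,u],1),np.round(world(c,(v,u),dd),0) if dd>0 else None)
m=r.camera_model('top');print(m)
E
```

```text
pics
0.0 [256.27205951 569.52346002 230.54887427] [-3.14017720e+00 -1.49967892e-05  2.71877389e+00] 0.9981315671571369
top drum 0.79 [173.6 288.3] [580.  28.   3.]
top drum 0.68 [111.8 255.2] [707.  93. 122.]
top slot 0.79 [149.6 254.2] [626. 100.  93.]
top notch 0.95 [140.4 268.4] [643.  64. 113.]
top lid_bar 0.73 [243.8 210.7] [405. 211.  48.]
top lid_bar 0.56 [223.9 394.5] [ 451. -239.    8.]
top mug_handle 0.6 [278.1 211.6] [325. 202.  71.]
top mug_rim 0.95 [242.9 210. ] [407. 214.  44.]
top tray 0.68 [279.5 213. ] [321. 201.  60.]
top tray 0.56 [168.7 189. ] [595. 283.   1.]
top biscuit0_c 0.62 [268.5 276. ] [342.  57.  14.]
top biscuit0_c 0.6 [262.4 314.3] [357. -38.  14.]
top biscuit0_c 0.58 [235.3 277.3] [424.  54.  14.]
top biscuit0_c 0.57 [114.6 254.5] [702.  95. 117.]
top biscuit0_c 0.47 [231.6 321.6] [433. -57.  14.]
top sugar 0.67 [267.8 451.5] [ 341. -381.   -1.]
top sugar 0.63 [177.7 375.8] [ 561. -188.   60.]
top cups 0.71 [114.8 252.4] [701.  99. 122.]
top cups 0.51 [244.7 213.1] [403. 205.  48.]
top coffee_mug 0.64 [111.6 315.6] [739. -43.   7.]
top spoon 0.6 [268.4
[... 1000 characters left out ...]
[170.7 325.1] [358. -31.   9.]
scene biscuit0_c 0.55 [158.9 348.6] [333.  57.  14.]
scene biscuit0_c 0.5 [213.4 390.9] [619.  90. 106.]
scene biscuit0_c 0.4 [181.4 356.3] [431.  54.  16.]
scene sugar 0.69 [236.5 291.4] [ 588. -190.   44.]
scene cups 0.91 [263.2 409.5] [762.  95.  80.]
scene coffee_mug 0.88 [278.8 356.4] [741. -40.   1.]
scene spoon 0.92 [189.7 221.7] [ 343. -372.    1.]
{'fx': 423.5571683553618, 'fy': 423.5571683553618, 'cx': 320.218907757567, 'cy': 198.69281929141303, 'R': array([[-0.00454467, -0.99988375, -0.01455462],
       [-0.99758461,  0.0055421 , -0.06924041],
       [ 0.06931303,  0.01420479, -0.99749382]]), 't': array([ -50.96966281,  514.92612147, 1040.86996812])}
```

```bash
python3 -c "
import cv2
a=cv2.imread('pics/top0.png')[80:300,150:480]; cv2.imwrite('pics/a.png',cv2.resize(a,(800,533),interpolation=2))"
```

```text
(no output)
```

View pics/a.png

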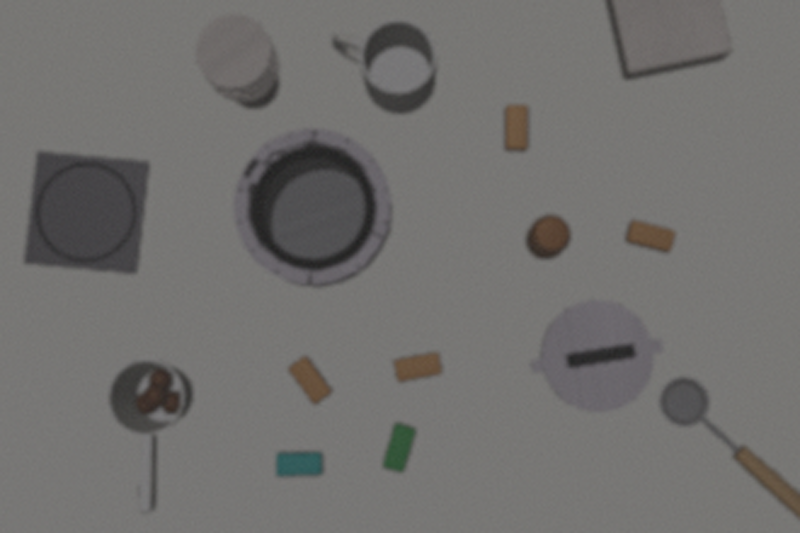

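```bash
cat >> h.py <<'E'
def cloud(cam,d,pose=None):
    v,u=np.mgrid[0:400,0:640]; m=r.camera_model(cam)
    c=np.stack([(u-m['cx'])/m['fx'],(v-m['cy'])/m['fy'],np.ones_like(u)],-1)*d[...,None]
    if 'hand_eye' in m:
        H=np.array(m['hand_eye']); Rt=Ro.from_euler('xyz',pose['tcp_rot']).as_matrix()
        return c@(Rt@H[:3,:3]).T+Rt@H[:3,3]+np.array(pose['eef_pos'])
    R=np.array(m['R']); return (c-np.array(m['t']))@R
def biscuits(cam,p,zc=14,pose=None,amin=60):
    hsv=cv2.cvtColor(cv2.GaussianBlur(p,(3,3),0),cv2.COLOR_RGB2HSV)
    k=((hsv[...,0]<24)&(hsv[...,0]>3)&(hsv[...,1]>85)&(hsv[...,2]>60)).astype(np.uint8)
    out=[]
    for c in cv2.findContours(k,0,2)[0]:
        if cv2.contourArea(c)<amin: continue
        w=np.array([world(cam,(q[0][1],q[0][0]),z=zc,pose=pose)[:2] for q in c],np.float32)
        (x,y),(a,b),_=cv2.minAreaRect(w); bx=cv2.boxPoints(cv2.minAreaRect(w))
        e=[bx[1]-bx[0],bx[2]-bx[1]]; e=e[int(np.linalg.norm(e[1])>np.linalg.norm(e[0]))]
        out.append((x,y,np.degrees(np.arctan2(e[1],e[0]))%180,max(a,b),min(a,b),c[:,0].mean(0)))
    return out
def circ(P):
    A=np.c_[2*P,np.ones(len(P))]; s=np.linalg.lstsq(A,(P**2).sum(1),rcond=None)[0]
    return s[0],s[1],np.sqrt(s[2]+s[0]**2+s[1]**2)
E
python3 - <<'E'
from h import *
p=np.load('top_p.npy');d=np.load('top_d.npy');W=cloud('top',d); z=W[...,2]
for b in biscuits('top',p): print('bis',np.round(b[:5],1),np.round(b[5]))
def near(x,y,R): return (d>0)&(np.hypot(W[...,0]-x,W[...,1]-y)<R)
k=near(620,50,110)&(abs(z-118)<5)
P=W[k][:,:2]; h=P[cv2.convexHull(P.astype(np.float32),returnPoints=False)[:,0]]
print('collar',k.sum(),circ(h),np.median(W[k][:,2]))
# lid
k=near(450,-239,75)&(abs(z-10)<5); P=W[k][:,:2]; print('lid mean',P.mean(0),(P.min(0)+P.max(0))/2)
k=near(450,-239,60)&(z>30); P=W[k]; print('bar',len(P),cv2.minAreaRect(P[:,:2].astype(np.float32)),np.median(P[:,2]))
g=p.sum(2); k=near(450,-239,55)&(g<130); q=np.argwhere(k); 
P=np.array([world('top',a,z=40)[:2] for a in q],np.float32); print('dark bar',len(P),cv2.minAreaRect(P),g[near(450,-239,55)].min())
# mug
k=near(390,214,90)&(abs(z-75)<5); P=W[k][:,:2]; h=P[cv2.convexHull(P.astype(np.float32),returnPoints=False)[:,0]]; print('rim',k.sum(),circ(h))
k=near(330,205,70)&(z>45)&(z<90); P=W[k]; k2=P[:,0]<355; print('handle',k2.sum(),cv2.minAreaRect(P[k2][:,:2].astype(np.float32)),np.median(P[k2][:,2]))
k=(abs(z-4)<4)&near(600,283,90); g=p.astype(int).sum(2)
k&=(g<np.median(g)-60); P=W[k][:,:2].astype(np.float32); print('tray',k.sum(),cv2.minAreaRect(P))
E
```

```text
bis [421.2  53.7  37.   41.   17.4] [277. 236.]
bis [434.1 -57.4  99.2  40.6  17.2] [322. 231.]
bis [ 3.935e+02 -6.823e+02  4.000e-01  1.060e+02  7.800e+01] [575. 256.]
bis [ 394.2 -797.9  179.7  107.8   81. ] [624. 243.]
bis [ 567.8 -298.6   75.4   41.7   17.8] [419. 177.]
bis [ 528.3 -682.8  179.7  104.9   78.5] [579. 191.]
bis [ 570.6 -195.7   44.2   31.9   30.4] [377. 176.]
bis [ 530.1 -797.1  179.6  109.8   79.6] [621. 189.]
bis [ 683.5 -161.3  179.3   41.1   17.7] [362. 132.]
bis [705.5 677.   74.4  70.7  24.5] [ 35. 126.]
bis [ 665.6 -682.9  179.7  109.4   79.4] [574. 141.]
bis [ 665.9 -796.7  180.   111.7   79.6] [619. 143.]
bis [810.3 690.4  64.4  69.5  16.7] [32. 86.]
bis [786.3 662.9   5.6 336.8 233.2] [ 62. 101.]
collar 1030 (np.float64(619.7146582319708), np.float64(56.90374943450297), np.float64(97.67762391043121)) 117.4988851714541
lid mean [ 444.85510641 -242.85192474] [ 444.68445295 -242.00269791]
bar 160 ((445.13134765625, -243.788330078125), (13.971692085266113, 66.04247283935547), 9.067533493041992) 38.91968092319078
dark bar 36 ((444.38665771484375, -240.01742553710938), (6.6629838943481445, 59.449623107910156), 8.69442367553711) 116
rim 197 (np.float64(374.6656465553789), np.float64(207.43122922684293), np.float64(60.950502398576084))
handle 173 ((325.83251953125, 205.66812133789062), (57.31743240356445, 11.90783405303955), 0.4062572717666626) 68.27103837155262
tray 2056 ((598.4166870117188, 291.6678771972656), (122.26986694335938, 120.7883071899414), 84.24571228027344)
```

View pics/scene0.png

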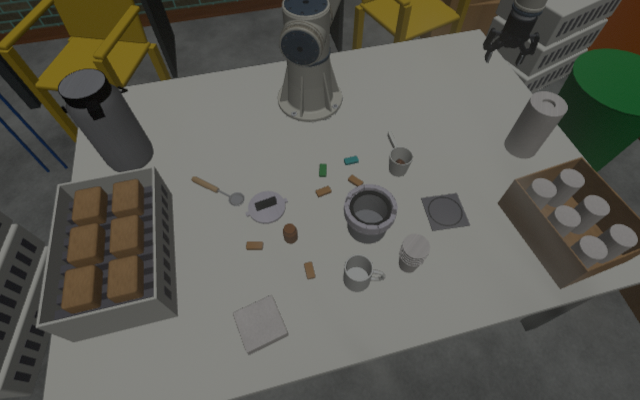

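```bash
cat > plan.py <<'E'
import json,sys
from h import *
def plan(wps,start=None,step=42,rstep=8):
    """wps: (x,y,z,yaw_deg,grip[,hold]) with tool pointing down (yaw in deg), None = keep."""
    s=r.sense(); p=np.array(s['eef_pos']); R=Ro.from_euler('xyz',s['tcp_rot'])
    if start: p=np.array(start[:3],float); R=Ro.from_euler('xyz',[np.pi,0,np.radians(start[3])])
    rows=[]; y0=R.as_euler('xyz',degrees=True)[2]
    for w in wps:
        t=np.array([p[i] if w[i] is None else w[i] for i in range(3)],float)
        if isinstance(w[3],Ro): Rt=w[3]
        elif w[3] is None: Rt=R
        else: Rt=Ro.from_euler('xyz',[180,0,w[3]],degrees=True)
        rv=(R.inv()*Rt).as_rotvec(degrees=True)
        n=max(1,int(np.ceil(max(np.linalg.norm(t-p)/step,np.linalg.norm(rv)/rstep))))
        if np.linalg.norm(t-p)<.3 and np.linalg.norm(rv)<.2: n=0
        for i in range(n):
            dl=R.inv().apply((t-p)/(n-i))/10; dr=rv/n
            row={}
            for k,v in zip(('tx','ty','tz','rx','ry','rz'),np.r_[dl,dr]):
                if abs(round(v,2))>=.02: row[k]=float(round(v,2))
            p=p+R.apply([row.get(k,0)*10 for k in('tx','ty','tz')]); R=R*Ro.from_rotvec([row.get(k,0) for k in('rx','ry','rz')],degrees=True)
            if w[4] is not None: row['gripper']=w[4]
            rows.append(row)
        for i in range(w[5] if len(w)>5 else 0): rows.append({'gripper':w[4]} if w[4] is not None else {'tx':0})
    for i in range(0,len(rows),12): print(json.dumps(rows[i:i+12]).replace(' ','').replace('"',''))
    print('end',np.round(p,1),np.round(R.as_euler('xyz',degrees=True),1),len(rows))
E
python3 - <<'E'
from plan import *
d=np.load('top_d.npy');W=cloud('top',d); z=W[...,2]
rng=np.random.default_rng(0)
def ransac(P,rad,tol=2.5):
    best=0
    for _ in range(400):
        c=circ(P[rng.choice(len(P),3,False)])
        if abs(c[2]-rad)>3: continue
        k=abs(np.hypot(P[:,0]-c[0],P[:,1]-c[1])-c[2])<tol
        if k.sum()>best: best=k.sum(); bc=circ(P[k])
    return bc,best
k=(abs(z-118)<4)&(np.hypot(W[...,0]-620,W[...,1]-50)<85)
e=cv2.morphologyEx(k.astype(np.uint8),cv2.MORPH_GRADIENT,np.ones((3,3)))&k
P=W[e>0][:,:2]; print('collar',ransac(P,74),ransac(P,49))
k=(abs(z-75)<4)&(np.hypot(W[...,0]-408,W[...,1]-206)<50); P=W[k][:,:2]; print('rim',ransac(P,36.5))
plan([(421,54,80,217,0.1),(421,54,1,217,0.1)])
E
```

```text
collar ((np.float64(587.2545305993515), np.float64(40.012986158695185), np.float64(71.32263926053852)), np.int64(154)) ((np.float64(602.2208788850023), np.float64(53.22469547794253), np.float64(52.01932116853736)), np.int64(68))
rim ((np.float64(406.8306967320424), np.float64(205.7916896585473), np.float64(36.12623118675939)), np.int64(130))
[{tx:-2.58,ty:-2.88,tz:1.08,rz:-4.37,gripper:0.1},{tx:-2.36,ty:-3.07,tz:1.08,rz:-4.37,gripper:0.1},{tx:-2.12,ty:-3.24,tz:1.08,rz:-4.37,gripper:0.1},{tx:-1.86,ty:-3.39,tz:1.08,rz:-4.37,gripper:0.1},{tx:-1.6,ty:-3.52,tz:1.08,rz:-4.37,gripper:0.1},{tx:-1.33,ty:-3.63,tz:1.08,rz:-4.37,gripper:0.1},{tx:-1.05,ty:-3.72,tz:1.08,rz:-4.37,gripper:0.1},{tx:-0.76,ty:-3.79,tz:1.08,rz:-4.37,gripper:0.1},{tx:-0.47,ty:-3.84,tz:1.08,rz:-4.37,gripper:0.1},{tx:-0.17,ty:-3.87,tz:1.08,rz:-4.37,gripper:0.1},{tx:0.12,ty:-3.87,tz:1.08,rz:-4.37,gripper:0.1},{tx:0.41,ty:-3.84,tz:1.08,rz:-4.37,gripper:0.1}]
[{tx:0.71,ty:-3.8,tz:1.08,rz:-4.37,gripper:0.1},{tx:1.0,ty:-3.74,tz:1.09,rz:-4.37,gripper:0.1},{tz:3.95,rz:-0.02,gripper:0.1},{tz:3.95,rz:-0.02,gripper:0.1}]
end [421.  54.   1.] [-180.   -0. -143.] 16
```

```bash
python3 - <<'E'
import re
s=open('plan.py').read()
a=s.index("        rv=(R.inv()"); b=s.index("        for i in range(w[5]")
s=s[:a]+'''        def emit(n,v,names):
            nonlocal p,R
            row={k:float(round(x/n,2)) for k,x in zip(names,v) if abs(round(x/n,2))>=.01}
            for _ in range(n):
                p=p+R.apply([row.get(k,0)*10 for k in('tx','ty','tz')]); R=R*Ro.from_rotvec([row.get(k,0) for k in('rx','ry','rz')],degrees=True)
            if w[4] is not None: row['gripper']=w[4]
            rows.extend([row]*n); print(n,'x',json.dumps(row))
        rv=(R.inv()*Rt).as_rotvec(degrees=True); m=np.abs(rv).max()
        if m>.3: emit(int(np.ceil(m/rstep)),rv,('rx','ry','rz'))
        L=np.linalg.norm(t-p)
        if L>.4: emit(int(np.ceil(L/step)),R.inv().apply(t-p)/10,('tx','ty','tz'))
'''+s[b:]
s=s.replace("    for i in range(0,len(rows),12): print(json.dumps(rows[i:i+12]).replace(' ','').replace('\"',''))\n","").replace("for i in range(w[5] if len(w)>5 else 0): rows","if len(w)>5: print(w[5],'x hold',w[4])\n        for i in range(w[5] if len(w)>5 else 0): rows")
open('plan.py','w').write(s)
E
python3 - <<'E'
from plan import *
print(world('top',(165.4,279.1),z=118))
plan([(421,54,80,217,0.1),(421,54,1,217,0.1)])
p=np.load('top_p.npy')[120:215,235:325]
cv2.imwrite('pics/drum.png',cv2.resize(cv2.convertScaleAbs(p[:,:,::-1],alpha=1.8),(720,760)[::1],interpolation=2)[:600])
E
```

```text
[584.16771322  38.26695099 118.        ]
8 x {"rz": -7.65, "gripper": 0.1}
14 x {"tx": 1.28, "ty": -3.65, "tz": 1.08, "gripper": 0.1}
2 x {"tx": -0.02, "ty": -0.01, "tz": 3.95, "gripper": 0.1}
end [421.1  54.    1.1] [-180.   -0. -143.] 24
```

Call:
move_arm([
  {"rz":-7.65,"gripper":0.1},
  {"rz":-7.65},
  {"rz":-7.65},
  {"rz":-7.65},
  {"rz":-7.65},
  {"rz":-7.65},
  {"rz":-7.65},
  {"rz":-7.65},
])

```text
invalid input
```

Call:
move_arm([
  {"tx":1.28,"ty":-3.65,"tz":1.08},
  {"tx":1.28,"ty":-3.65,"tz":1.08},
  {"tx":1.28,"ty":-3.65,"tz":1.08},
  {"tx":1.28,"ty":-3.65,"tz":1.08},
  {"tx":1.28,"ty":-3.65,"tz":1.08},
  {"tx":1.28,"ty":-3.65,"tz":1.08},
  {"tx":1.28,"ty":-3.65,"tz":1.08},
  {"tx":1.28,"ty":-3.65,"tz":1.08},
  {"tx":1.28,"ty":-3.65,"tz":1.08},
  {"tx":1.28,"ty":-3.65,"tz":1.08},
  {"tx":1.28,"ty":-3.65,"tz":1.08},
  {"tx":1.28,"ty":-3.65,"tz":1.08},
])

```text
invalid input
```

Call:
move_arm([
  {"tx":1.28,"ty":-3.65,"tz":1.08},
  {"tx":1.28,"ty":-3.65,"tz":1.08},
  {"tx":0},
  {"tx":0},
])

```text
invalid input
```

```bash
python3 - <<'E'
from plan import *
s=r.sense();print(s['clock'],s['eef_pos'],np.degrees(s['tcp_rot']),s['qpos'],s['opening'])
p,d=r.grab_frame('wrist'); cv2.imwrite('pics/w1.png',p[:,:,::-1]); print(r.camera_model('wrist'))
for b in biscuits('wrist',p,14,s,500): print('bis',np.round(b[:5],1),np.round(b[5]))
E
```

```text
1.4 [256.42811129 569.94063286 231.26947487] [-1.79996977e+02 -6.36774660e-05  1.55775234e+02] [ 1.14560766e+00  3.52984914e-01  1.63344881e+00  1.07714260e-06
  1.15521169e+00 -2.38717814e-03] 0.9967799828887217
{'fx': 326.92989213617676, 'fy': 326.92989213617676, 'cx': 323.72735261478715, 'cy': 202.4077876524146, 'hand_eye': array([[-4.69365449e-04, -9.57500965e-01, -2.88429683e-01,
         7.45198065e+01],
       [ 9.99999811e-01, -3.35032749e-04, -5.15103641e-04,
         1.58994498e-01],
       [ 3.96578844e-04, -2.88429871e-01,  9.57500941e-01,
        -1.41790818e+02],
       [ 0.00000000e+00,  0.00000000e+00,  0.00000000e+00,
         1.00000000e+00]])}
bis [439.  855.7 171.3 185.9  58.1] [620. 174.]
```

View pics/w1.png

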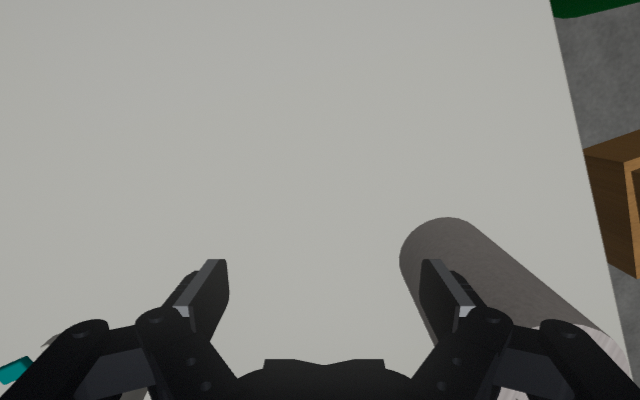

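Call:
move_arm([
  {"tx":0,"ty":0,"tz":0,"rx":0,"ry":0,"rz":-7.65,"gripper":0.1},
])

```text
clock: 1.55
eef_pos: [256.5, 570.0, 231.3]
tcp_rot: [-3.142, 0.0, 2.853]
contact_force: [0.2, 0.2, 0.1]
opening: 0.858
```

Call:
move_arm([
  {"rz":-7.65,"gripper":0.1},
  {"rz":-7.65,"gripper":0.1},
])

```text
invalid input
```

```bash
cat > plan.py <<'E'
import json
from h import *
K=('tx','ty','tz','rx','ry','rz')
def down(y): return Ro.from_euler('xyz',[180,0,y],degrees=True)
def plan(wps,step=48,rstep=8.4,start=None):
    s=r.sense(); p=np.array(s['eef_pos']); R=Ro.from_euler('xyz',s['tcp_rot'])
    if start: p,R=np.array(start[0],float),start[1]
    rows=[]
    for w in wps:
        t=np.array([p[i] if w[i] is None else w[i] for i in range(3)],float)
        Rt=R if w[3] is None else w[3] if isinstance(w[3],Ro) else down(w[3])
        rv=(R.inv()*Rt).as_rotvec(degrees=True); rv[abs(rv)<.3]=0
        L=np.linalg.norm(t-p); st=w[6] if len(w)>6 else step
        n=0 if L<.4 and not rv.any() else max(1,int(np.ceil(max(L/st,np.abs(rv).max()/rstep))))
        for i in range(n):
            v=np.round(np.r_[R.inv().apply((t-p)/(n-i))/10,rv/n],2)+0.0
            v[:3][abs(v[:3])<.02]=0
            p=p+R.apply(v[:3]*10); R=R*Ro.from_rotvec(v[3:],degrees=True)
            rows.append(dict(zip(K,v.tolist()),gripper=w[4]))
        rows+=[dict.fromkeys(K,0)|{'gripper':w[4]}]*(w[5] if len(w)>5 else 0)
    for i in range(0,len(rows),12): print(json.dumps(rows[i:i+12]).replace('0.0,','0,'))
    print('end',np.round(p,1),np.round(R.as_euler('xyz',degrees=True),1),len(rows))
    return p,R
E
python3 - <<'E'
from plan import *
plan([(421,54,70,217,0.1),(421,54,1.5,None,0.1),(None,None,None,None,-0.8,4),(421,54,150,None,-0.8)])
E
```

```text
[{"tx": -2.54, "ty": -3.73, "tz": 1.34, "rx": 0, "ry": 0, "rz": -4.46, "gripper": 0.1}, {"tx": -2.24, "ty": -3.92, "tz": 1.34, "rx": 0, "ry": 0, "rz": -4.46, "gripper": 0.1}, {"tx": -1.93, "ty": -4.08, "tz": 1.34, "rx": 0, "ry": 0, "rz": -4.46, "gripper": 0.1}, {"tx": -1.6, "ty": -4.22, "tz": 1.35, "rx": 0, "ry": 0, "rz": -4.46, "gripper": 0.1}, {"tx": -1.27, "ty": -4.33, "tz": 1.34, "rx": 0, "ry": 0, "rz": -4.46, "gripper": 0.1}, {"tx": -0.93, "ty": -4.42, "tz": 1.35, "rx": 0, "ry": 0, "rz": -4.46, "gripper": 0.1}, {"tx": -0.59, "ty": -4.47, "tz": 1.34, "rx": 0, "ry": 0, "rz": -4.46, "gripper": 0.1}, {"tx": -0.24, "ty": -4.51, "tz": 1.35, "rx": 0, "ry": 0, "rz": -4.46, "gripper": 0.1}, {"tx": 0.12, "ty": -4.51, "tz": 1.34, "rx": 0, "ry": 0, "rz": -4.46, "gripper": 0.1}, {"tx": 0.46, "ty": -4.49, "tz": 1.35, "rx": 0, "ry": 0, "rz": -4.46, "gripper": 0.1}, {"tx": 0.81, "ty": -4.44, "tz": 1.34, "rx": 0, "ry": 0, "rz": -4.46, "gripper": 0.1}, {"tx": 1.16, "ty": -4.36, "tz": 1.35, "rx": 0, "ry": 0, "rz": -4.46, "gripper": 0.1}]
[{"tx": 0, "ty": 0, "tz": 3.42, "rx": 0, "ry": 0, "rz": 0, "gripper": 0.1}, {"tx": 0, "ty": 0, "tz": 3.43, "rx": 0, "ry": 0, "rz": 0, "gripper": 0.1}, {"tx": 0, "ty": 0, "tz": 0, "rx": 0, "ry": 0, "rz": 0, "gripper": -0.8}, {"tx": 0, "ty": 0, "tz": 0, "rx": 0, "ry": 0, "rz": 0, "gripper": -0.8}, {"tx": 0, "ty": 0, "tz": 0, "rx": 0, "ry": 0, "rz": 0, "gripper": -0.8}, {"tx": 0, "ty": 0, "tz": 0, "rx": 0, "ry": 0, "rz": 0, "gripper": -0.8}, {"tx": 0, "ty": 0, "tz": -3.71, "rx": 0, "ry": 0, "rz": 0, "gripper": -0.8}, {"tx": 0, "ty": 0, "tz": -3.71, "rx": 0, "ry": 0, "rz": 0, "gripper": -0.8}, {"tx": 0, "ty": 0, "tz": -3.72, "rx": 0, "ry": 0, "rz": 0, "gripper": -0.8}, {"tx": 0, "ty": 0, "tz": -3.71, "rx": 0, "ry": 0, "rz": 0, "gripper": -0.8}]
end [421.  54. 150.] [-180.    0. -143.] 22
```

Call:
move_arm([
  {"tx":-2.54,"ty":-3.73,"tz":1.34,"rx":0,"ry":0,"rz":-4.46,"gripper":0.1},
  {"tx":-2.24,"ty":-3.92,"tz":1.34,"rx":0,"ry":0,"rz":-4.46,"gripper":0.1},
  {"tx":-1.93,"ty":-4.08,"tz":1.34,"rx":0,"ry":0,"rz":-4.46,"gripper":0.1},
  {"tx":-1.6,"ty":-4.22,"tz":1.35,"rx":0,"ry":0,"rz":-4.46,"gripper":0.1},
  {"tx":-1.27,"ty":-4.33,"tz":1.34,"rx":0,"ry":0,"rz":-4.46,"gripper":0.1},
  {"tx":-0.93,"ty":-4.42,"tz":1.35,"rx":0,"ry":0,"rz":-4.46,"gripper":0.1},
  {"tx":-0.59,"ty":-4.47,"tz":1.34,"rx":0,"ry":0,"rz":-4.46,"gripper":0.1},
  {"tx":-0.24,"ty":-4.51,"tz":1.35,"rx":0,"ry":0,"rz":-4.46,"gripper":0.1},
  {"tx":0.12,"ty":-4.51,"tz":1.34,"rx":0,"ry":0,"rz":-4.46,"gripper":0.1},
  {"tx":0.46,"ty":-4.49,"tz":1.35,"rx":0,"ry":0,"rz":-4.46,"gripper":0.1},
  {"tx":0.81,"ty":-4.44,"tz":1.34,"rx":0,"ry":0,"rz":-4.46,"gripper":0.1},
  {"tx":1.16,"ty":-4.36,"tz":1.35,"rx":0,"ry":0,"rz":-4.46,"gripper":0.1},
], squeeze=40)

```text
clock: 2.75
eef_pos: [421.3, 52.1, 69.8]
tcp_rot: [-3.141, 0.001, -2.493]
contact_force: [0.8, 0.9, 0.6]
opening: 0.552
```

```bash
python3 - <<'E'
from plan import *
s=r.sense();print(s['clock'],s['eef_pos'],np.degrees(s['tcp_rot']),s['qpos'],s['opening'],s['contact_force'])
p,d=r.grab_frame('wrist'); cv2.imwrite('pics/w2.png',p[:,:,::-1])
for b in biscuits('wrist',p,14,s,500): print('bis',np.round(b[:5],1),np.round(b[5]))
E
```

```text
2.75 [421.29976894  52.12187597  69.8154129 ] [-1.79966000e+02  6.06502684e-02 -1.42863462e+02] [ 1.19540586e-01  2.94879987e-01  2.18168575e+00  3.48038439e-05
  6.63813572e-01 -2.09943769e+00] 0.5518337088637343 [0.81007162 0.89910287 0.59112236]
bis [419.7  52.4  36.4  48.   22.5] [326. 210.]
bis [432.2 -56.3 100.2  48.1  24.5] [166. 135.]
```

Call:
move_arm([
  {"tx":0,"ty":0,"tz":3.4,"rx":0,"ry":0,"rz":0,"gripper":0.1},
  {"tx":0,"ty":0,"tz":3.4,"rx":0,"ry":0,"rz":0,"gripper":0.1},
  {"tx":0,"ty":0,"tz":0,"rx":0,"ry":0,"rz":0,"gripper":-0.8},
  {"tx":0,"ty":0,"tz":0,"rx":0,"ry":0,"rz":0,"gripper":-0.8},
  {"tx":0,"ty":0,"tz":0,"rx":0,"ry":0,"rz":0,"gripper":-0.8},
  {"tx":0,"ty":0,"tz":0,"rx":0,"ry":0,"rz":0,"gripper":-0.8},
  {"tx":0,"ty":0,"tz":0,"rx":0,"ry":0,"rz":0,"gripper":-0.8},
  {"tx":0,"ty":0,"tz":-3.7,"rx":0,"ry":0,"rz":0,"gripper":-0.8},
  {"tx":0,"ty":0,"tz":-3.7,"rx":0,"ry":0,"rz":0,"gripper":-0.8},
  {"tx":0,"ty":0,"tz":-3.7,"rx":0,"ry":0,"rz":0,"gripper":-0.8},
  {"tx":0,"ty":0,"tz":-4.2,"rx":0,"ry":0,"rz":0,"gripper":-0.8},
])

```text
clock: 3.9
eef_pos: [419.9, 53.9, 156.5]
tcp_rot: [3.141, -0.0, -2.497]
contact_force: [1.1, 0.1, -0.9]
opening: 0.266
```

```bash
python3 - <<'E'
from plan import *
s=r.sense();print(s['clock'],s['eef_pos'],s['opening'],s['contact_force'])
a=plan([(585,39,160,217,-0.8),(585,39,85,None,-.8),(None,None,None,None,0.1,4),(585,39,170,None,0.1)])
plan([(434,-57,70,279,0.1),(434,-57,2,None,.1)],start=a)
E
```

```text
3.9 [419.8615874   53.86914858 156.4867567 ] 0.2656238912185125 [ 1.13368514  0.10075917 -0.92322399]
[{"tx": -3.08, "ty": -2.78, "tz": -0.09, "rx": 0, "ry": 0, "rz": 0, "gripper": -0.8}, {"tx": -3.07, "ty": -2.78, "tz": -0.09, "rx": 0, "ry": 0, "rz": 0, "gripper": -0.8}, {"tx": -3.08, "ty": -2.78, "tz": -0.09, "rx": 0, "ry": 0, "rz": 0, "gripper": -0.8}, {"tx": -3.07, "ty": -2.78, "tz": -0.09, "rx": 0, "ry": 0, "rz": 0, "gripper": -0.8}, {"tx": 0, "ty": 0, "tz": 3.75, "rx": 0, "ry": 0, "rz": 0, "gripper": -0.8}, {"tx": 0, "ty": 0, "tz": 3.75, "rx": 0, "ry": 0, "rz": 0, "gripper": -0.8}, {"tx": 0, "ty": 0, "tz": 0, "rx": 0, "ry": 0, "rz": 0, "gripper": 0.1}, {"tx": 0, "ty": 0, "tz": 0, "rx": 0, "ry": 0, "rz": 0, "gripper": 0.1}, {"tx": 0, "ty": 0, "tz": 0, "rx": 0, "ry": 0, "rz": 0, "gripper": 0.1}, {"tx": 0, "ty": 0, "tz": 0, "rx": 0, "ry": 0, "rz": 0, "gripper": 0.1}, {"tx": 0, "ty": 0, "tz": -4.25, "rx": 0, "ry": 0, "rz": 0, "gripper": 0.1}, {"tx": 0, "ty": 0, "tz": -4.25, "rx": 0, "ry": 0, "rz": 0, "gripper": 0.1}]
end [585.  39. 170.] [ 180.   -0. -143.] 12
[{"tx": 2.23, "ty": 0.18, "tz": 1.25, "rx": 0, "ry": 0, "rz": -7.76, "gripper": 0.1}, {"tx": 2.18, "ty": 0.47, "tz": 1.25, "rx": 0, "ry": 0, "rz": -7.76, "gripper": 0.1}, {"tx": 2.1, "ty": 0.77, "tz": 1.25, "rx": 0, "ry": 0, "rz": -7.76, "gripper": 0.1}, {"tx": 1.98, "ty": 1.04, "tz": 1.25, "rx": 0, "ry": 0, "rz": -7.76, "gripper": 0.1}, {"tx": 1.82, "ty": 1.3, "tz": 1.25, "rx": 0, "ry": 0, "rz": -7.76, "gripper": 0.1}, {"tx": 1.63, "ty": 1.53, "tz": 1.25, "rx": 0, "ry": 0, "rz": -7.76, "gripper": 0.1}, {"tx": 1.4, "ty": 1.74, "tz": 1.25, "rx": 0, "ry": 0, "rz": -7.76, "gripper": 0.1}, {"tx": 1.16, "ty": 1.92, "tz": 1.26, "rx": 0, "ry": 0, "rz": -7.76, "gripper": 0.1}, {"tx": 0, "ty": 0, "tz": 3.4, "rx": 0, "ry": 0, "rz": 0, "gripper": 0.1}, {"tx": 0, "ty": 0, "tz": 3.4, "rx": 0, "ry": 0, "rz": 0, "gripper": 0.1}]
end [434. -57.   2.] [180.   0. -81.] 10
```

Call:
move_arm([
  {"tx":-3.08,"ty":-2.78,"tz":-0.1,"rx":0,"ry":0,"rz":0,"gripper":-0.8},
  {"tx":-3.08,"ty":-2.78,"tz":-0.1,"rx":0,"ry":0,"rz":0,"gripper":-0.8},
  {"tx":-3.08,"ty":-2.78,"tz":-0.1,"rx":0,"ry":0,"rz":0,"gripper":-0.8},
  {"tx":-3.08,"ty":-2.78,"tz":-0.1,"rx":0,"ry":0,"rz":0,"gripper":-0.8},
  {"tx":0,"ty":0,"tz":3.75,"rx":0,"ry":0,"rz":0,"gripper":-0.8},
  {"tx":0,"ty":0,"tz":3.75,"rx":0,"ry":0,"rz":0,"gripper":-0.8},
  {"tx":0,"ty":0,"tz":0,"rx":0,"ry":0,"rz":0,"gripper":0.1},
  {"tx":0,"ty":0,"tz":0,"rx":0,"ry":0,"rz":0,"gripper":0.1},
  {"tx":0,"ty":0,"tz":0,"rx":0,"ry":0,"rz":0,"gripper":0.1},
  {"tx":0,"ty":0,"tz":0,"rx":0,"ry":0,"rz":0,"gripper":0.1},
  {"tx":0,"ty":0,"tz":-4.25,"rx":0,"ry":0,"rz":0,"gripper":0.1},
  {"tx":0,"ty":0,"tz":-4.25,"rx":0,"ry":0,"rz":0,"gripper":0.1},
])

```text
clock: 5.1
eef_pos: [585.4, 39.0, 170.5]
tcp_rot: [3.141, -0.001, -2.497]
contact_force: [0.8, -0.3, 1.2]
opening: 0.55
```

```bash
python3 - <<'E'
from plan import *
s=r.sense();print(s['clock'],s['eef_pos'],s['opening'],s['contact_force'])
p,d=r.grab_frame('wrist'); cv2.imwrite('pics/w3.png',p[:,:,::-1])
for q in ['slot','notch','mouth']:
  for e in r.place_of(q,'wrist'): print(q,e['confidence'],e['location'],world('wrist',e['location'],z=118 if q!='notch' else 110,pose=s))
plan([(434,-57,160,99,0.1),(434,-57,2,None,.1)])
E
```

```text
5.1 [585.39313664  39.04329936 170.54068472] 0.5495690611503479 [ 0.75208216 -0.29656014  1.2362412 ]
slot 0.79 [308.3, 354.9] [620.49567558  93.30113836 118.        ]
notch 0.66 [299.3, 291.1] [645.76382566  56.50476235 110.        ]
mouth 0.6 [223.1, 320.8] [584.58358796  37.15661667 118.        ]
[{"tx": 1.2, "ty": 0.1, "tz": 0.07, "rx": 0, "ry": 0, "rz": 7.86, "gripper": 0.1}, {"tx": 1.2, "ty": -0.06, "tz": 0.07, "rx": 0, "ry": 0, "rz": 7.86, "gripper": 0.1}, {"tx": 1.18, "ty": -0.23, "tz": 0.07, "rx": 0, "ry": 0, "rz": 7.86, "gripper": 0.1}, {"tx": 1.14, "ty": -0.39, "tz": 0.07, "rx": 0, "ry": 0, "rz": 7.86, "gripper": 0.1}, {"tx": 1.08, "ty": -0.54, "tz": 0.07, "rx": 0, "ry": 0, "rz": 7.86, "gripper": 0.1}, {"tx": 0.99, "ty": -0.68, "tz": 0.07, "rx": 0, "ry": 0, "rz": 7.86, "gripper": 0.1}, {"tx": 0.89, "ty": -0.81, "tz": 0.07, "rx": 0, "ry": 0, "rz": 7.86, "gripper": 0.1}, {"tx": 0.77, "ty": -0.93, "tz": 0.07, "rx": 0, "ry": 0, "rz": 7.86, "gripper": 0.1}, {"tx": 0.64, "ty": -1.02, "tz": 0.07, "rx": 0, "ry": 0, "rz": 7.86, "gripper": 0.1}, {"tx": 0.49, "ty": -1.1, "tz": 0.07, "rx": 0, "ry": 0, "rz": 7.86, "gripper": 0.1}, {"tx": 0.34, "ty": -1.16, "tz": 0.07, "rx": 0, "ry": 0, "rz": 7.86, "gripper": 0.1}, {"tx": 0.18, "ty": -1.19, "tz": 0.08, "rx": 0, "ry": 0, "rz": 7.86, "gripper": 0.1}]
[{"tx": 0, "ty": -1.21, "tz": 0.07, "rx": 0, "ry": 0, "rz": 7.86, "gripper": 0.1}, {"tx": -0.15, "ty": -1.2, "tz": 0.08, "rx": 0, "ry": 0, "rz": 7.86, "gripper": 0.1}, {"tx": -0.31, "ty": -1.16, "tz": 0.07, "rx": 0, "ry": 0, "rz": 7.86, "gripper": 0.1}, {"tx": 0, "ty": -0.02, "tz": 3.95, "rx": 0, "ry": 0, "rz": 0, "gripper": 0.1}, {"tx": 0, "ty": -0.02, "tz": 3.95, "rx": 0, "ry": 0, "rz": 0, "gripper": 0.1}, {"tx": 0, "ty": -0.02, "tz": 3.95, "rx": 0, "ry": 0, "rz": 0, "gripper": 0.1}, {"tx": 0, "ty": 0, "tz": 3.95, "rx": 0, "ry": 0, "rz": 0, "gripper": 0.1}]
end [434.1 -57.    2. ] [179.7   0.   99. ] 19
```

View pics/w3.png

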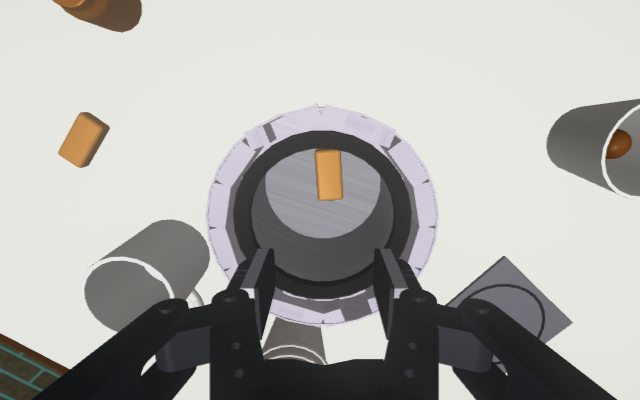

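Call:
move_arm([
  {"tx":1.2,"ty":0.1,"tz":0.07,"rx":0,"ry":0,"rz":7.86,"gripper":0.1},
  {"tx":1.2,"ty":-0.06,"tz":0.07,"rx":0,"ry":0,"rz":7.86,"gripper":0.1},
  {"tx":1.18,"ty":-0.23,"tz":0.07,"rx":0,"ry":0,"rz":7.86,"gripper":0.1},
  {"tx":1.14,"ty":-0.39,"tz":0.07,"rx":0,"ry":0,"rz":7.86,"gripper":0.1},
  {"tx":1.08,"ty":-0.54,"tz":0.07,"rx":0,"ry":0,"rz":7.86,"gripper":0.1},
  {"tx":0.99,"ty":-0.68,"tz":0.07,"rx":0,"ry":0,"rz":7.86,"gripper":0.1},
  {"tx":0.89,"ty":-0.81,"tz":0.07,"rx":0,"ry":0,"rz":7.86,"gripper":0.1},
  {"tx":0.77,"ty":-0.93,"tz":0.07,"rx":0,"ry":0,"rz":7.86,"gripper":0.1},
  {"tx":0.64,"ty":-1.02,"tz":0.07,"rx":0,"ry":0,"rz":7.86,"gripper":0.1},
  {"tx":0.49,"ty":-1.1,"tz":0.07,"rx":0,"ry":0,"rz":7.86,"gripper":0.1},
  {"tx":0.34,"ty":-1.16,"tz":0.07,"rx":0,"ry":0,"rz":7.86,"gripper":0.1},
  {"tx":0.18,"ty":-1.19,"tz":0.08,"rx":0,"ry":0,"rz":7.86,"gripper":0.1},
])

```text
clock: 6.5
eef_pos: [462.2, -37.9, 159.7]
tcp_rot: [-3.14, -0.001, 2.135]
contact_force: [0.1, 0.3, -0.9]
opening: 0.551
```

Call:
move_arm([
  {"tx":0,"ty":-1.21,"tz":0.07,"rx":0,"ry":0,"rz":7.86,"gripper":0.1},
  {"tx":-0.15,"ty":-1.2,"tz":0.08,"rx":0,"ry":0,"rz":7.86,"gripper":0.1},
  {"tx":-0.31,"ty":-1.16,"tz":0.07,"rx":0,"ry":0,"rz":7.86,"gripper":0.1},
  {"tx":0,"ty":0,"tz":4.5,"rx":0,"ry":0,"rz":0,"gripper":0.1},
  {"tx":0,"ty":0,"tz":4.5,"rx":0,"ry":0,"rz":0,"gripper":0.1},
])

```text
clock: 7.0
eef_pos: [433.3, -57.3, 68.0]
tcp_rot: [3.138, 0.001, 1.728]
contact_force: [1.5, -1.1, 0.0]
opening: 0.549
```

```bash
python3 - <<'E'
from plan import *
s=r.sense();print(s['clock'],s['eef_pos'],s['opening'],s['contact_force'],s['qpos'])
p,d=r.grab_frame('wrist')
for b in biscuits('wrist',p,14,s,500): print('bis',np.round(b[:5],1),np.round(b[5]))
a=plan([(434,-57,2,99,.1),(None,None,None,None,-.8,5),(434,-57,160,99,-.8)])
a=plan([(585,39,160,None,-.8),(585,39,85,None,-.8),(None,None,None,None,.1,4),(585,39,160,None,.1)],start=a)
plan([(568,-299,160,75.4,0.1),(568,-299,70,None,.1)],start=a)
E
```

```text
7.0 [433.31391989 -57.32450648  67.96742496] 0.549439661035159 [ 1.4572518  -1.10008328  0.04017267] [-1.34948329e-01  3.12963594e-01  2.15889201e+00 -2.67181273e-05
  6.66258891e-01 -2.92042802e-01]
bis [ 669.9 -152.   179.3   47.8   22.2] [608. 380.]
bis [434.1 -55.9 100.   47.8  22.8] [326. 218.]
[{"tx": -0.07, "ty": 0.3, "tz": 2.96, "rx": -0.22, "ry": 0, "rz": 0, "gripper": 0.1}, {"tx": -0.07, "ty": 0.28, "tz": 2.96, "rx": -0.22, "ry": 0, "rz": 0, "gripper": 0.1}, {"tx": 0, "ty": 0, "tz": 0, "rx": 0, "ry": 0, "rz": 0, "gripper": -0.8}, {"tx": 0, "ty": 0, "tz": 0, "rx": 0, "ry": 0, "rz": 0, "gripper": -0.8}, {"tx": 0, "ty": 0, "tz": 0, "rx": 0, "ry": 0, "rz": 0, "gripper": -0.8}, {"tx": 0, "ty": 0, "tz": 0, "rx": 0, "ry": 0, "rz": 0, "gripper": -0.8}, {"tx": 0, "ty": 0, "tz": 0, "rx": 0, "ry": 0, "rz": 0, "gripper": -0.8}, {"tx": 0, "ty": 0, "tz": -3.95, "rx": 0, "ry": 0, "rz": 0, "gripper": -0.8}, {"tx": 0, "ty": 0, "tz": -3.95, "rx": 0, "ry": 0, "rz": 0, "gripper": -0.8}, {"tx": 0.02, "ty": 0, "tz": -3.95, "rx": 0, "ry": 0, "rz": 0, "gripper": -0.8}, {"tx": 0, "ty": 0, "tz": -3.
[... 1259 characters left out ...]
-0.44, "tz": 0, "rx": 0, "ry": 0, "rz": 2.95, "gripper": 0.1}, {"tx": -4.22, "ty": -0.23, "tz": 0, "rx": 0, "ry": 0, "rz": 2.95, "gripper": 0.1}, {"tx": -4.23, "ty": 0, "tz": -0.02, "rx": 0, "ry": 0, "rz": 2.95, "gripper": 0.1}, {"tx": -4.23, "ty": 0.21, "tz": -0.02, "rx": 0, "ry": 0, "rz": 2.95, "gripper": 0.1}, {"tx": -4.21, "ty": 0.42, "tz": -0.02, "rx": 0, "ry": 0, "rz": 2.95, "gripper": 0.1}, {"tx": -4.18, "ty": 0.64, "tz": 0, "rx": 0, "ry": 0, "rz": 2.95, "gripper": 0.1}, {"tx": 0, "ty": 0, "tz": 4.49, "rx": 0, "ry": 0, "rz": 0, "gripper": 0.1}, {"tx": -0.02, "ty": 0, "tz": 4.5, "rx": 0, "ry": 0, "rz": 0, "gripper": 0.1}]
end [ 567.9 -299.    70. ] [-1.799e+02 -1.000e-01  7.540e+01] 10
```

Call:
move_arm([
  {"tx":0,"ty":0,"tz":3.3,"rx":0,"ry":0,"rz":0,"gripper":0.1},
  {"tx":0,"ty":0,"tz":3.4,"rx":0,"ry":0,"rz":0,"gripper":0.1},
  {"tx":0,"ty":0,"tz":0,"rx":0,"ry":0,"rz":0,"gripper":-0.8},
  {"tx":0,"ty":0,"tz":0,"rx":0,"ry":0,"rz":0,"gripper":-0.8},
  {"tx":0,"ty":0,"tz":0,"rx":0,"ry":0,"rz":0,"gripper":-0.8},
  {"tx":0,"ty":0,"tz":0,"rx":0,"ry":0,"rz":0,"gripper":-0.8},
  {"tx":0,"ty":0,"tz":0,"rx":0,"ry":0,"rz":0,"gripper":-0.8},
  {"tx":0,"ty":0,"tz":-3.95,"rx":0,"ry":0,"rz":0,"gripper":-0.8},
  {"tx":0,"ty":0,"tz":-3.95,"rx":0,"ry":0,"rz":0,"gripper":-0.8},
  {"tx":0,"ty":0,"tz":-3.95,"rx":0,"ry":0,"rz":0,"gripper":-0.8},
  {"tx":0,"ty":0,"tz":-3.95,"rx":0,"ry":0,"rz":0,"gripper":-0.8},
])

```text
clock: 8.15
eef_pos: [432.3, -57.0, 161.1]
tcp_rot: [-3.142, -0.0, 1.729]
contact_force: [0.4, -0.3, -0.6]
opening: 0.267
```

Call:
move_arm([
  {"tx":1.78,"ty":4.1,"tz":0,"rx":0,"ry":0,"rz":0,"gripper":-0.8},
  {"tx":1.78,"ty":4.1,"tz":0,"rx":0,"ry":0,"rz":0,"gripper":-0.8},
  {"tx":1.78,"ty":4.1,"tz":0,"rx":0,"ry":0,"rz":0,"gripper":-0.8},
  {"tx":1.78,"ty":4.1,"tz":0,"rx":0,"ry":0,"rz":0,"gripper":-0.8},
  {"tx":0,"ty":0,"tz":3.75,"rx":0,"ry":0,"rz":0,"gripper":-0.8},
  {"tx":0,"ty":0,"tz":3.75,"rx":0,"ry":0,"rz":0,"gripper":-0.8},
  {"tx":0,"ty":0,"tz":0,"rx":0,"ry":0,"rz":0,"gripper":0.1},
  {"tx":0,"ty":0,"tz":0,"rx":0,"ry":0,"rz":0,"gripper":0.1},
  {"tx":0,"ty":0,"tz":0,"rx":0,"ry":0,"rz":0,"gripper":0.1},
  {"tx":0,"ty":0,"tz":0,"rx":0,"ry":0,"rz":0,"gripper":0.1},
  {"tx":0,"ty":0,"tz":-3.75,"rx":0,"ry":0,"rz":0,"gripper":0.1},
  {"tx":0,"ty":0,"tz":-3.75,"rx":0,"ry":0,"rz":0,"gripper":0.1},
])

```text
clock: 9.35
eef_pos: [583.2, 38.9, 160.9]
tcp_rot: [-3.141, -0.0, 1.728]
contact_force: [1.1, -0.4, 0.5]
opening: 0.549
```

Call:
move_arm([
  {"tx":-4.14,"ty":-0.87,"tz":0,"rx":0,"ry":0,"rz":2.95,"gripper":0.1},
  {"tx":-4.18,"ty":-0.66,"tz":0,"rx":0,"ry":0,"rz":2.95,"gripper":0.1},
  {"tx":-4.21,"ty":-0.44,"tz":0,"rx":0,"ry":0,"rz":2.95,"gripper":0.1},
  {"tx":-4.22,"ty":-0.23,"tz":0,"rx":0,"ry":0,"rz":2.95,"gripper":0.1},
  {"tx":-4.23,"ty":0,"tz":0,"rx":0,"ry":0,"rz":2.95,"gripper":0.1},
  {"tx":-4.23,"ty":0.21,"tz":0,"rx":0,"ry":0,"rz":2.95,"gripper":0.1},
  {"tx":-4.21,"ty":0.42,"tz":0,"rx":0,"ry":0,"rz":2.95,"gripper":0.1},
  {"tx":-4.18,"ty":0.64,"tz":0,"rx":0,"ry":0,"rz":2.95,"gripper":0.1},
  {"tx":0,"ty":0,"tz":4.5,"rx":0,"ry":0,"rz":0,"gripper":0.1},
  {"tx":0,"ty":0,"tz":4.5,"rx":0,"ry":0,"rz":0,"gripper":0.1},
  {"tx":0,"ty":0,"tz":0,"rx":0,"ry":0,"rz":0,"gripper":0.1},
])

```text
clock: 10.45
eef_pos: [563.1, -297.8, 65.2]
tcp_rot: [-3.134, -0.002, 1.316]
contact_force: [-0.6, 0.9, -1.2]
opening: 0.551
```

```bash
python3 - <<'E'
from plan import *
s=r.sense();print(s['clock'],s['eef_pos'],s['opening'],s['contact_force'],s['qpos'])
p,d=r.grab_frame('wrist')
for b in biscuits('wrist',p,14,s,500): print('bis',np.round(b[:5],1),np.round(b[5]))
p,d=r.grab_frame('top')
for b in biscuits('top',p,14):
  if 200<b[0]<760 and abs(b[1])<400: print('top',np.round(b[:5],1))
E
```

```text
10.45 [ 563.07386303 -297.81825721   65.24826216] 0.5512593719931186 [-0.60873528  0.92581707 -1.21507406] [-4.88868168e-01  5.62628924e-01  1.71824989e+00  5.14900433e-06
  8.68724731e-01 -2.33776319e-01]
bis [ 569.6 -298.4   75.1   47.8   22.8] [340. 210.]
bis [ 563.  -189.9  165.2   48.    42.8] [274.  51.]
top [ 570.7 -195.6   58.4   32.6   31.2]
top [563.8  48.2 130.9  47.3  43.5]
top [ 683.5 -161.3  179.3   41.1   17.7]
```

```bash
python3 - <<'E'
from plan import *
s=r.sense();print(s['clock'],s['eef_pos'],np.degrees(s['tcp_rot']))
a=plan([(569,-298.5,2,None,.1),(None,None,None,None,-.8,5),(569,-298.5,160,None,-.8)])
a=plan([(585,39,160,None,-.8),(585,39,85,None,-.8),(None,None,None,None,.1,4),(585,39,160,None,.1)],start=([569,-298.5,160],down(75.4)))
plan([(682,-161,160,-1,0.1),(682,-161,70,None,.1)],start=a)
E
```

```text
10.55 [ 566.764463   -299.05829697   70.41939131] [-1.79985175e+02 -3.73929795e-03  7.54415328e+01]
[{"tx": 0.05, "ty": 0.1, "tz": 3.42, "rx": 0, "ry": 0, "rz": 0, "gripper": 0.1}, {"tx": 0.06, "ty": 0.1, "tz": 3.42, "rx": 0, "ry": 0, "rz": 0, "gripper": 0.1}, {"tx": 0, "ty": 0, "tz": 0, "rx": 0, "ry": 0, "rz": 0, "gripper": -0.8}, {"tx": 0, "ty": 0, "tz": 0, "rx": 0, "ry": 0, "rz": 0, "gripper": -0.8}, {"tx": 0, "ty": 0, "tz": 0, "rx": 0, "ry": 0, "rz": 0, "gripper": -0.8}, {"tx": 0, "ty": 0, "tz": 0, "rx": 0, "ry": 0, "rz": 0, "gripper": -0.8}, {"tx": 0, "ty": 0, "tz": 0, "rx": 0, "ry": 0, "rz": 0, "gripper": -0.8}, {"tx": 0, "ty": 0, "tz": -3.95, "rx": 0, "ry": 0, "rz": 0, "gripper": -0.8}, {"tx": 0, "ty": 0, "tz": -3.95, "rx": 0, "ry": 0, "rz": 0, "gripper": -0.8}, {"tx": 0, "ty": 0, "tz": -3.95, "rx": 0, "ry": 0, "rz": 0, "gripper": -0.8}, {"tx": 0, "ty": 0, "tz": -3.95, "rx": 0, "ry": 0, "rz": 0, "gripper": -0.8}]
end [ 569.  -298.5  160. ] [-180.    -0.    75.4] 11
[{"tx": 4.13, "ty": -0.87, "tz": 0, "rx": 0, "ry": 0, "rz": 0, "gripper": -0.8}, {"tx": 4.13, "ty": -0.87, "tz": 
[... 1471 characters left out ...]
.64, "gripper": 0.1}, {"tx": -0.72, "ty": 2.1, "tz": 0, "rx": 0, "ry": 0, "rz": 7.64, "gripper": 0.1}, {"tx": -0.44, "ty": 2.18, "tz": 0, "rx": 0, "ry": 0, "rz": 7.64, "gripper": 0.1}, {"tx": -0.14, "ty": 2.22, "tz": 0, "rx": 0, "ry": 0, "rz": 7.64, "gripper": 0.1}, {"tx": 0.15, "ty": 2.22, "tz": 0, "rx": 0, "ry": 0, "rz": 7.64, "gripper": 0.1}, {"tx": 0.45, "ty": 2.17, "tz": 0, "rx": 0, "ry": 0, "rz": 7.64, "gripper": 0.1}, {"tx": 0.73, "ty": 2.1, "tz": 0, "rx": 0, "ry": 0, "rz": 7.64, "gripper": 0.1}, {"tx": 0, "ty": 0, "tz": 4.5, "rx": 0, "ry": 0, "rz": 0, "gripper": 0.1}, {"tx": 0, "ty": 0, "tz": 4.5, "rx": 0, "ry": 0, "rz": 0, "gripper": 0.1}]
end [ 682. -161.   70.] [180.  -0.  -1.] 12
```

Call:
move_arm([
  {"tx":0.05,"ty":0.1,"tz":3.4,"rx":0,"ry":0,"rz":0,"gripper":0.1},
  {"tx":0.05,"ty":0.1,"tz":3.4,"rx":0,"ry":0,"rz":0,"gripper":0.1},
  {"tx":0,"ty":0,"tz":0,"rx":0,"ry":0,"rz":0,"gripper":-0.8},
  {"tx":0,"ty":0,"tz":0,"rx":0,"ry":0,"rz":0,"gripper":-0.8},
  {"tx":0,"ty":0,"tz":0,"rx":0,"ry":0,"rz":0,"gripper":-0.8},
  {"tx":0,"ty":0,"tz":0,"rx":0,"ry":0,"rz":0,"gripper":-0.8},
  {"tx":0,"ty":0,"tz":0,"rx":0,"ry":0,"rz":0,"gripper":-0.8},
  {"tx":0,"ty":0,"tz":-3.95,"rx":0,"ry":0,"rz":0,"gripper":-0.8},
  {"tx":0,"ty":0,"tz":-3.95,"rx":0,"ry":0,"rz":0,"gripper":-0.8},
  {"tx":0,"ty":0,"tz":-3.95,"rx":0,"ry":0,"rz":0,"gripper":-0.8},
  {"tx":0,"ty":0,"tz":-3.95,"rx":0,"ry":0,"rz":0,"gripper":-0.8},
])

```text
clock: 11.65
eef_pos: [568.7, -298.5, 161.6]
tcp_rot: [3.141, 0.0, 1.317]
contact_force: [0.1, -0.0, -0.3]
opening: 0.268
```

Call:
move_arm([
  {"tx":4.13,"ty":-0.87,"tz":0,"rx":0,"ry":0,"rz":0,"gripper":-0.8},
  {"tx":4.13,"ty":-0.87,"tz":0,"rx":0,"ry":0,"rz":0,"gripper":-0.8},
  {"tx":4.13,"ty":-0.87,"tz":0,"rx":0,"ry":0,"rz":0,"gripper":-0.8},
  {"tx":4.13,"ty":-0.87,"tz":0,"rx":0,"ry":0,"rz":0,"gripper":-0.8},
  {"tx":4.13,"ty":-0.87,"tz":0,"rx":0,"ry":0,"rz":0,"gripper":-0.8},
  {"tx":4.13,"ty":-0.87,"tz":0,"rx":0,"ry":0,"rz":0,"gripper":-0.8},
  {"tx":4.13,"ty":-0.87,"tz":0,"rx":0,"ry":0,"rz":0,"gripper":-0.8},
  {"tx":4.13,"ty":-0.87,"tz":0,"rx":0,"ry":0,"rz":0,"gripper":-0.8},
  {"tx":0,"ty":0,"tz":0,"rx":0,"ry":0,"rz":0,"gripper":-0.8},
  {"tx":0,"ty":0,"tz":3.75,"rx":0,"ry":0,"rz":0,"gripper":-0.8},
  {"tx":0,"ty":0,"tz":3.75,"rx":0,"ry":0,"rz":0,"gripper":-0.8},
])

```text
clock: 12.75
eef_pos: [585.9, 38.9, 85.2]
tcp_rot: [3.138, -0.001, 1.318]
contact_force: [-0.5, 0.2, -0.7]
opening: 0.267
```

Call:
move_arm([
  {"tx":0,"ty":0,"tz":0,"rx":0,"ry":0,"rz":0,"gripper":0.1},
  {"tx":0,"ty":0,"tz":0,"rx":0,"ry":0,"rz":0,"gripper":0.1},
  {"tx":0,"ty":0,"tz":0,"rx":0,"ry":0,"rz":0,"gripper":0.1},
  {"tx":0,"ty":0,"tz":0,"rx":0,"ry":0,"rz":0,"gripper":0.1},
  {"tx":0,"ty":0,"tz":-3.75,"rx":0,"ry":0,"rz":0,"gripper":0.1},
  {"tx":0,"ty":0,"tz":-3.75,"rx":0,"ry":0,"rz":0,"gripper":0.1},
])

```text
clock: 13.35
eef_pos: [584.2, 38.6, 160.7]
tcp_rot: [-3.141, 0.0, 1.317]
contact_force: [0.4, 0.4, -0.2]
opening: 0.553
```

Call:
move_arm([
  {"tx":-1.69,"ty":1.44,"tz":0,"rx":0,"ry":0,"rz":7.64,"gripper":0.1},
  {"tx":-1.48,"ty":1.66,"tz":0,"rx":0,"ry":0,"rz":7.64,"gripper":0.1},
  {"tx":-1.25,"ty":1.84,"tz":0,"rx":0,"ry":0,"rz":7.64,"gripper":0.1},
  {"tx":-1.0,"ty":1.99,"tz":0,"rx":0,"ry":0,"rz":7.64,"gripper":0.1},
  {"tx":-0.72,"ty":2.1,"tz":0,"rx":0,"ry":0,"rz":7.64,"gripper":0.1},
  {"tx":-0.44,"ty":2.18,"tz":0,"rx":0,"ry":0,"rz":7.64,"gripper":0.1},
  {"tx":-0.14,"ty":2.22,"tz":0,"rx":0,"ry":0,"rz":7.64,"gripper":0.1},
  {"tx":0.15,"ty":2.22,"tz":0,"rx":0,"ry":0,"rz":7.64,"gripper":0.1},
  {"tx":0.45,"ty":2.17,"tz":0,"rx":0,"ry":0,"rz":7.64,"gripper":0.1},
  {"tx":0.73,"ty":2.1,"tz":0,"rx":0,"ry":0,"rz":7.64,"gripper":0.1},
  {"tx":0,"ty":0,"tz":4.5,"rx":0,"ry":0,"rz":0,"gripper":0.1},
  {"tx":0,"ty":0,"tz":4.5,"rx":0,"ry":0,"rz":0,"gripper":0.1},
])

```text
clock: 14.55
eef_pos: [684.1, -162.6, 71.5]
tcp_rot: [3.14, -0.006, -0.018]
contact_force: [-0.2, 0.8, -1.6]
opening: 0.551
```

```bash
python3 - <<'E'
from plan import *
r.grab_frame('wrist');s=r.sense();print(s['clock'],s['eef_pos'],s['opening'],s['qpos'])
p,d=r.grab_frame('wrist')
for b in biscuits('wrist',p,14,s,500): print('bis',np.round(b[:5],1),np.round(b[5]))
s=r.sense();print(s['clock'],s['eef_pos'],np.degrees(s['tcp_rot']))
E
```

```text
14.6 [ 678.34285547 -160.95984701   62.17408507] 0.5498565831039132 [-2.35126410e-01  6.41469142e-01  1.57539779e+00 -9.22052849e-07
  9.31191964e-01  1.35318458e+00]
bis [ 586.6 -187.6   92.9   31.5   21.2] [366. 344.]
bis [ 686.6 -162.8  179.    46.7   22.8] [329. 210.]
14.65 [ 677.78994772 -160.58415348   64.52267836] [-179.89074355    0.49398206   -0.97944767]
```

Call:
move_arm([
  {"tx":0,"ty":0,"tz":0,"rx":0,"ry":0,"rz":0,"gripper":0.1},
  {"tx":0,"ty":0,"tz":0,"rx":0,"ry":0,"rz":0,"gripper":0.1},
  {"tx":0,"ty":0,"tz":0,"rx":0,"ry":0,"rz":0,"gripper":0.1},
])

```text
clock: 14.95
eef_pos: [683.6, -161.4, 72.4]
tcp_rot: [3.141, -0.004, -0.016]
contact_force: [0.1, 0.2, 0.1]
opening: 0.548
```

```bash
python3 - <<'E'
from plan import *
s=r.sense();print(s['clock'],s['eef_pos'],np.degrees(s['tcp_rot']))
p,d=r.grab_frame('wrist')
for b in biscuits('wrist',p,14,s,500): print('bis',np.round(b[:5],1),np.round(b[5])); B=b
a=plan([(B[0],B[1],2,None,.1),(None,None,None,None,-.8,5),(B[0],B[1],160,None,-.8)])
plan([(585,39,160,None,-.8),(585,39,85,None,-.8)],start=a)
E
```

```text
14.95 [ 683.56186836 -161.41910111   72.41744344] [179.94421707  -0.24679369  -0.9391896 ]
bis [ 585.2 -188.8   92.8   34.5   23.8] [362. 343.]
bis [ 686.5 -162.8  179.    47.3   22.8] [329. 215.]
[{"tx": 0.15, "ty": 0.07, "tz": 3.5, "rx": 0, "ry": 0, "rz": 0, "gripper": 0.1}, {"tx": 0.16, "ty": 0.07, "tz": 3.5, "rx": 0, "ry": 0, "rz": 0, "gripper": 0.1}, {"tx": 0, "ty": 0, "tz": 0, "rx": 0, "ry": 0, "rz": 0, "gripper": -0.8}, {"tx": 0, "ty": 0, "tz": 0, "rx": 0, "ry": 0, "rz": 0, "gripper": -0.8}, {"tx": 0, "ty": 0, "tz": 0, "rx": 0, "ry": 0, "rz": 0, "gripper": -0.8}, {"tx": 0, "ty": 0, "tz": 0, "rx": 0, "ry": 0, "rz": 0, "gripper": -0.8}, {"tx": 0, "ty": 0, "tz": 0, "rx": 0, "ry": 0, "rz": 0, "gripper": -0.8}, {"tx": 0, "ty": 0, "tz": -3.95, "rx": 0, "ry": 0, "rz": 0, "gripper": -0.8}, {"tx": 0.02, "ty": 0, "tz": -3.95, "rx": 0, "ry": 0, "rz": 0, "gripper": -0.8}, {"tx": 0.02, "ty": 0, "tz": -3.95, "rx": 0, "ry": 0, "rz": 0, "gripper": -0.8}, {"tx": 0, "ty": 0, "tz": -3.95, "rx": 0, "ry": 0, "rz": 0, "gripper": -0.8}]
end [ 686.4 -162.7  160. ] [180.   -0.2  -0.9] 11
[{"tx": -2.09, "ty": -4.0, "tz": 0, "rx": 0, "ry": 0, "rz": 0, "gripper": -0.8}, {"tx": -2.09, "ty": -4.0, "tz": 0, "rx": 0, "ry": 0, "rz": 0, "gripper": -0.8}, {"tx": -2.1, "ty": -4.0, "tz": -0.02, "rx": 0, "ry": 0, "rz": 0, "gripper": -0.8}, {"tx": -2.09, "ty": -4.0, "tz": -0.02, "rx": 0, "ry": 0, "rz": 0, "gripper": -0.8}, {"tx": -2.1, "ty": -4.0, "tz": 0, "rx": 0, "ry": 0, "rz": 0, "gripper": -0.8}, {"tx": 0, "ty": 0, "tz": 3.74, "rx": 0, "ry": 0, "rz": 0, "gripper": -0.8}, {"tx": -0.03, "ty": 0, "tz": 3.75, "rx": 0, "ry": 0, "rz": 0, "gripper": -0.8}]
end [585.   38.9  85. ] [180.   -0.2  -0.9] 7
```

Call:
move_arm([
  {"tx":0.15,"ty":0.07,"tz":3.4,"rx":0,"ry":0,"rz":0,"gripper":0.1},
  {"tx":0.15,"ty":0.07,"tz":3.4,"rx":0,"ry":0,"rz":0,"gripper":0.1},
  {"tx":0,"ty":0,"tz":0,"rx":0,"ry":0,"rz":0,"gripper":-0.8},
  {"tx":0,"ty":0,"tz":0,"rx":0,"ry":0,"rz":0,"gripper":-0.8},
  {"tx":0,"ty":0,"tz":0,"rx":0,"ry":0,"rz":0,"gripper":-0.8},
  {"tx":0,"ty":0,"tz":0,"rx":0,"ry":0,"rz":0,"gripper":-0.8},
  {"tx":0,"ty":0,"tz":0,"rx":0,"ry":0,"rz":0,"gripper":-0.8},
  {"tx":0,"ty":0,"tz":-3.95,"rx":0,"ry":0,"rz":0,"gripper":-0.8},
  {"tx":0,"ty":0,"tz":-3.95,"rx":0,"ry":0,"rz":0,"gripper":-0.8},
  {"tx":0,"ty":0,"tz":-3.95,"rx":0,"ry":0,"rz":0,"gripper":-0.8},
  {"tx":0,"ty":0,"tz":-3.95,"rx":0,"ry":0,"rz":0,"gripper":-0.8},
])

```text
clock: 16.1
eef_pos: [684.4, -162.5, 161.2]
tcp_rot: [3.142, -0.0, -0.017]
contact_force: [0.4, -0.6, -0.8]
opening: 0.268
```

Call:
move_arm([
  {"tx":-2.09,"ty":-4.0,"tz":0,"rx":0,"ry":0,"rz":0,"gripper":-0.8},
  {"tx":-2.09,"ty":-4.0,"tz":0,"rx":0,"ry":0,"rz":0,"gripper":-0.8},
  {"tx":-2.09,"ty":-4.0,"tz":0,"rx":0,"ry":0,"rz":0,"gripper":-0.8},
  {"tx":-2.09,"ty":-4.0,"tz":0,"rx":0,"ry":0,"rz":0,"gripper":-0.8},
  {"tx":-2.09,"ty":-4.0,"tz":0,"rx":0,"ry":0,"rz":0,"gripper":-0.8},
  {"tx":0,"ty":0,"tz":0,"rx":0,"ry":0,"rz":0,"gripper":-0.8},
  {"tx":0,"ty":0,"tz":0,"rx":0,"ry":0,"rz":0,"gripper":-0.8},
  {"tx":0,"ty":0,"tz":3.75,"rx":0,"ry":0,"rz":0,"gripper":-0.8},
  {"tx":0,"ty":0,"tz":3.75,"rx":0,"ry":0,"rz":0,"gripper":-0.8},
])

```text
clock: 17.0
eef_pos: [585.7, 38.1, 84.9]
tcp_rot: [-3.142, -0.005, -0.017]
contact_force: [0.3, 0.6, -1.1]
opening: 0.268
```

Call:
move_arm([
  {"tx":0,"ty":0,"tz":0,"rx":0,"ry":0,"rz":0,"gripper":0.1},
  {"tx":0,"ty":0,"tz":0,"rx":0,"ry":0,"rz":0,"gripper":0.1},
  {"tx":0,"ty":0,"tz":0,"rx":0,"ry":0,"rz":0,"gripper":0.1},
  {"tx":0,"ty":0,"tz":0,"rx":0,"ry":0,"rz":0,"gripper":0.1},
  {"tx":0,"ty":0,"tz":-4.5,"rx":0,"ry":0,"rz":0,"gripper":0.1},
  {"tx":0,"ty":0,"tz":-4.5,"rx":0,"ry":0,"rz":0,"gripper":0.1},
  {"tx":0,"ty":0,"tz":0,"rx":0,"ry":0,"rz":0,"gripper":0.1},
  {"tx":0,"ty":0,"tz":0,"rx":0,"ry":0,"rz":0,"gripper":0.1},
  {"tx":0,"ty":0,"tz":0,"rx":0,"ry":0,"rz":0,"gripper":0.1},
])

```text
clock: 17.9
eef_pos: [583.1, 39.1, 174.1]
tcp_rot: [3.142, 0.0, -0.017]
contact_force: [-0.3, -0.0, -0.6]
opening: 0.549
```

```bash
python3 - <<'E'
from plan import *
s=r.sense();print(s['clock'],s['eef_pos'],s['opening'],np.degrees(s['tcp_rot']))
p,d=r.grab_frame('wrist'); cv2.imwrite('pics/w4.png',p[:,:,::-1])
P,D=r.grab_frame('top'); cv2.imwrite('pics/top4.png',P[:,:,::-1])
for b in biscuits('top',P,14):
  if 200<b[0]<760 and abs(b[1])<400: print('top',np.round(b[:5],1))
for c in ['top','wrist']:
  for q in ['mug_handle','mug_rim','mug_base']:
    zz={'mug_handle':60,'mug_rim':75,'mug_base':0}[q]
    for e in r.place_of(q,c): print(c,q,round(e['confidence'],2),np.round(world(c,e['location'],z=zz,pose=s),1))
plan([(330,206,170,180,.1),(330,206,110,None,.1)])
E
```

```text
17.9 [583.06631474  39.0867295  174.10575085] 0.5487903702138688 [ 1.79996432e+02  1.92091347e-02 -9.51261267e-01]
top [ 570.8 -195.4   71.    31.7   30.4]
top mug_rim 0.41 [ 561.2 -175.5   75. ]
top mug_base 0.42 [ 571.5 -189.2    0. ]
[{"tx": -1.16, "ty": -0.74, "tz": 0.02, "rx": 0, "ry": 0, "rz": 8.14, "gripper": 0.1}, {"tx": -1.26, "ty": -0.57, "tz": 0.02, "rx": 0, "ry": 0, "rz": 8.14, "gripper": 0.1}, {"tx": -1.32, "ty": -0.38, "tz": 0.02, "rx": 0, "ry": 0, "rz": 8.14, "gripper": 0.1}, {"tx": -1.37, "ty": -0.19, "tz": 0.02, "rx": 0, "ry": 0, "rz": 8.14, "gripper": 0.1}, {"tx": -1.38, "ty": 0, "tz": 0.02, "rx": 0, "ry": 0, "rz": 8.14, "gripper": 0.1}, {"tx": -1.36, "ty": 0.2, "tz": 0.02, "rx": 0, "ry": 0, "rz": 8.14, "gripper": 0.1}, {"tx": -1.32, "ty": 0.39, "tz": 0.02, "rx": 0, "ry": 0, "rz": 8.14, "gripper": 0.1}, {"tx": -1.25, "ty": 0.57, "tz": 0.02, "rx": 0, "ry": 0, "rz": 8.14, "gripper": 0.1}, {"tx": -1.16, "ty": 0.75, "tz": 0.02, "rx": 0, "ry": 0, "rz": 8.14, "gripper": 0.1}, {"tx": -1.04, "ty": 0.9, "tz": 0.02, "rx": 0, "ry": 0, "rz": 8.14, "gripper": 0.1}, {"tx": -0.91,
[... 482 characters left out ...]
: 0.1}, {"tx": 0.19, "ty": 1.37, "tz": 0.02, "rx": 0, "ry": 0, "rz": 8.14, "gripper": 0.1}, {"tx": 0.38, "ty": 1.33, "tz": 0.02, "rx": 0, "ry": 0, "rz": 8.14, "gripper": 0.1}, {"tx": 0.56, "ty": 1.26, "tz": 0, "rx": 0, "ry": 0, "rz": 8.14, "gripper": 0.1}, {"tx": 0.73, "ty": 1.17, "tz": 0.02, "rx": 0, "ry": 0, "rz": 8.14, "gripper": 0.1}, {"tx": 0.89, "ty": 1.05, "tz": 0.02, "rx": 0, "ry": 0, "rz": 8.14, "gripper": 0.1}, {"tx": 1.03, "ty": 0.91, "tz": 0.02, "rx": 0, "ry": 0, "rz": 8.14, "gripper": 0.1}, {"tx": 0, "ty": 0, "tz": 3.0, "rx": 0, "ry": 0, "rz": 0, "gripper": 0.1}, {"tx": 0, "ty": 0, "tz": 3.0, "rx": 0, "ry": 0, "rz": 0, "gripper": 0.1}]
end [330. 206. 110.] [-180.   -0.  180.] 24
```

View pics/w4.png

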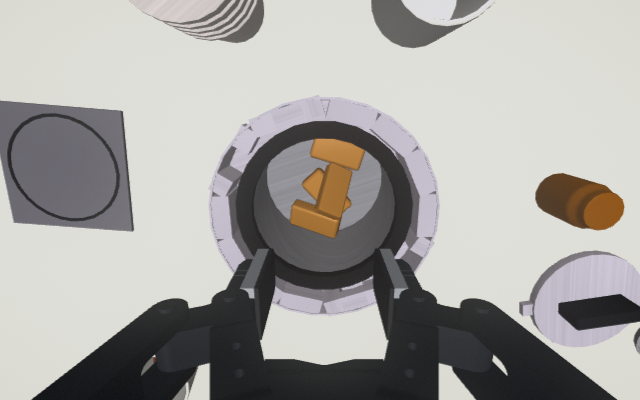

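```bash
python3 - <<'E'
from plan import *
s=r.sense(); q=s['qpos']; print(q, np.degrees(q))
# radial frame q1=0; yaw 180 or 0 ; tilt th about world x (radial)
for phi in (100,115,130):
 for yaw in (180,0):
  for sg in (1,-1):
   o=[]
   for th in (0,30,60,90,110):
    R=Ro.from_euler('x',sg*th,degrees=True)*down(yaw)
    M=Ro.from_euler('y',-phi,degrees=True)*R
    a=M.as_euler('ZYZ',degrees=True) # q4s,q5,q6+90
    o.append((round(a[0]),round(a[1]),round((a[2]-90+180)%360-180)))
   print(phi,yaw,sg,o)
E
```

```text
[ 6.44222990e-02  3.52400903e-01  1.77472792e+00 -1.62279131e-05
  1.01527242e+00  1.65188579e+00] [ 3.69112584e+00  2.01910844e+01  1.01684420e+02 -9.29790932e-04
  5.81708249e+01  9.46460838e+01]
100 180 1 [(0, 80, -90), (30, 81, -95), (60, 85, -99), (90, 90, -100), (110, 93, -99)]
100 180 -1 [(0, 80, -90), (-30, 81, -85), (-60, 85, -81), (-90, 90, -80), (-110, 93, -81)]
100 0 1 [(0, 80, 90), (30, 81, 85), (60, 85, 81), (90, 90, 80), (110, 93, 81)]
100 0 -1 [(0, 80, 90), (-30, 81, 95), (-60, 85, 99), (-90, 90, 100), (-110, 93, 99)]
115 180 1 [(0, 65, -90), (32, 69, -103), (62, 78, -112), (90, 90, -115), (108, 98, -114)]
115 180 -1 [(0, 65, -90), (-32, 69, -77), (-62, 78, -68), (-90, 90, -65), (-108, 98, -66)]
115 0 1 [(0, 65, 90), (32, 69, 77), (62, 78, 68), (90, 90, 65), (108, 98, 66)]
115 0 -1 [(0, 65, 90), (-32, 69, 103), (-62, 78, 112), (-90, 90, 115), (-108, 98, 114)]
130 180 1 [(0, 50, -90), (37, 56, -113), (66, 71, -126), (90, 90, -130), (106, 103, -128)]
130 180 -1 [(0, 50, -90), (-37, 56, -67), (-66, 71, -54), (-90, 90, -50), (-106, 103, -52)]
130 0 1 [(0, 50, 90), (37, 56, 67), (66, 71, 54), (90, 90, 50), (106, 103, 52)]
130 0 -1 [(0, 50, 90), (-37, 56, 113), (-66, 71, 126), (-90, 90, 130), (-106, 103, 128)]
```

```bash
python3 - <<'E'
from plan import *
plan([(330,206,165,None,.1),(330,206,120,None,.1)])
E
```

```text
[{"tx": -3.66, "ty": -2.32, "tz": 0.13, "rx": 0, "ry": 0, "rz": 0, "gripper": 0.1}, {"tx": -3.66, "ty": -2.32, "tz": 0.13, "rx": 0, "ry": 0, "rz": 0, "gripper": 0.1}, {"tx": -3.66, "ty": -2.32, "tz": 0.13, "rx": 0, "ry": 0, "rz": 0, "gripper": 0.1}, {"tx": -3.66, "ty": -2.33, "tz": 0.13, "rx": 0, "ry": 0, "rz": 0, "gripper": 0.1}, {"tx": -3.66, "ty": -2.32, "tz": 0.13, "rx": 0, "ry": 0, "rz": 0, "gripper": 0.1}, {"tx": -3.65, "ty": -2.33, "tz": 0.12, "rx": 0, "ry": 0, "rz": 0, "gripper": 0.1}, {"tx": -3.66, "ty": -2.32, "tz": 0.13, "rx": 0, "ry": 0, "rz": 0, "gripper": 0.1}, {"tx": 0, "ty": 0, "tz": 4.5, "rx": 0, "ry": 0, "rz": 0, "gripper": 0.1}]
end [330. 206. 120.] [180.   0.  -1.] 8
```

Call:
move_arm([
  {"tx":-3.66,"ty":-2.32,"tz":0.13,"rx":0,"ry":0,"rz":0,"gripper":0.1},
  {"tx":-3.66,"ty":-2.32,"tz":0.13,"rx":0,"ry":0,"rz":0,"gripper":0.1},
  {"tx":-3.66,"ty":-2.32,"tz":0.13,"rx":0,"ry":0,"rz":0,"gripper":0.1},
  {"tx":-3.66,"ty":-2.32,"tz":0.13,"rx":0,"ry":0,"rz":0,"gripper":0.1},
  {"tx":-3.66,"ty":-2.32,"tz":0.13,"rx":0,"ry":0,"rz":0,"gripper":0.1},
  {"tx":-3.66,"ty":-2.32,"tz":0.13,"rx":0,"ry":0,"rz":0,"gripper":0.1},
  {"tx":-3.66,"ty":-2.32,"tz":0.13,"rx":0,"ry":0,"rz":0,"gripper":0.1},
  {"tx":0,"ty":0,"tz":4.5,"rx":0,"ry":0,"rz":0,"gripper":0.1},
  {"tx":0,"ty":0,"tz":0,"rx":0,"ry":0,"rz":0,"gripper":0.1},
  {"tx":0,"ty":0,"tz":0,"rx":0,"ry":0,"rz":0,"gripper":0.1},
  {"tx":0,"ty":0,"tz":0,"rx":0,"ry":0,"rz":0,"gripper":0.1},
])

```text
clock: 19.4
eef_pos: [331.3, 205.8, 121.3]
tcp_rot: [-3.141, -0.001, -0.018]
contact_force: [0.4, -0.2, 0.5]
opening: 0.546
```

```bash
python3 - <<'E'
from plan import *
s=r.sense();print(s['clock'],s['eef_pos'],s['opening'],np.degrees(s['tcp_rot']),s['qpos'])
p,d=r.grab_frame('wrist'); cv2.imwrite('pics/w5.png',p[:,:,::-1])
W=cloud('wrist',d,s); z=W[...,2]; ok=d>0
k=ok&(z>60)&(z<73)&(W[...,0]<362)&(W[...,0]>280)&(abs(W[...,1]-206)<30)
P=W[k]; print('handle',k.sum(),cv2.minAreaRect(P[:,:2].astype(np.float32)),np.median(z[k]))
k=ok&(abs(z-75)<2.5)&(np.hypot(W[...,0]-407,W[...,1]-206)<50); P=W[k][:,:2]; print(len(P)); print('rim',circ(P),np.ptp(P,axis=0),(P.max(0)+P.min(0))/2)
for q in ['mug_handle','mug_rim']:
    for e in r.place_of(q,'wrist'): print(q,round(e['confidence'],2),e['location'],np.round(world('wrist',e['location'],z=60 if 'han' in q else 75,pose=s),1))
E
```

```text
19.4 [331.27917813 205.82782948 121.25949795] 0.546211589647104 [-1.79975884e+02 -4.65370134e-02 -1.01747383e+00] [ 5.52170777e-01  1.46647094e-01  2.21330234e+00 -1.19188172e-04
  7.80732271e-01  2.14080983e+00]
handle 1827 ((328.79742431640625, 207.00706481933594), (11.915095329284668, 66.26094055175781), 89.35646057128906) 69.15929540239796
2457
rim (np.float64(406.64671846655017), np.float64(206.41055794811055), np.float64(35.959612461346744)) [74.84349948 74.99318403] [406.69310056 206.42385698]
mug_handle 0.96 [224.1, 322.6] [327.8 207.1  60. ]
```

View pics/w5.png

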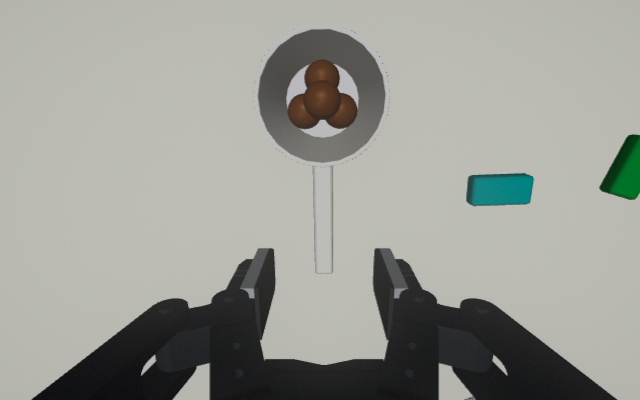

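Call:
move_arm([
  {"tx":-0.2,"ty":-0.1,"tz":4.0,"rx":0,"ry":0,"rz":0,"gripper":0.1},
  {"tx":0,"ty":0,"tz":3.9,"rx":0,"ry":0,"rz":0,"gripper":0.1},
  {"tx":0,"ty":0,"tz":0,"rx":0,"ry":0,"rz":0,"gripper":0.1},
  {"tx":0,"ty":0,"tz":0,"rx":0,"ry":0,"rz":0,"gripper":-0.3},
  {"tx":0,"ty":0,"tz":0,"rx":0,"ry":0,"rz":0,"gripper":-1},
  {"tx":0,"ty":0,"tz":0,"rx":0,"ry":0,"rz":0,"gripper":-1},
  {"tx":0,"ty":0,"tz":0,"rx":0,"ry":0,"rz":0,"gripper":-1},
  {"tx":0,"ty":0,"tz":0,"rx":0,"ry":0,"rz":0,"gripper":-1},
  {"tx":0,"ty":0,"tz":0,"rx":0,"ry":0,"rz":0,"gripper":-1},
  {"tx":0,"ty":0,"tz":-1,"rx":0,"ry":0,"rz":0,"gripper":-1},
  {"tx":0,"ty":0,"tz":-2,"rx":0,"ry":0,"rz":0,"gripper":-1},
], squeeze=100)

```text
clock: 20.65
eef_pos: [327.5, 206.4, 71.9]
tcp_rot: [3.141, 0.001, -0.017]
contact_force: [0.0, 0.6, -2.7]
opening: 0.12
```

```bash
python3 - <<'E'
from plan import *
s=r.sense();print(s['clock'],s['eef_pos'],s['opening'],np.degrees(s['tcp_rot']),s['contact_force'])
p,d=r.grab_frame('wrist'); cv2.imwrite('pics/w6.png',p[:,:,::-1])
W=cloud('wrist',d,s); z=W[...,2]; print('rim z',[np.percentile(z[(d>0)&(np.hypot(W[...,0]-406,W[...,1]-206)<45)],q) for q in (50,95,99)])
plan([(328.7,207,240,None,-1)],step=28)
E
```

```text
20.65 [327.45016326 206.40905742  71.93095867] 0.1195830757003962 [ 1.79957332e+02  6.88393107e-02 -9.55498454e-01] [ 0.01167687  0.5665721  -2.6977071 ]
rim z [np.float64(75.05891303715168), np.float64(102.40252170412313), np.float64(103.17729736940659)]
[{"tx": 0, "ty": 0, "tz": -2.76, "rx": 0, "ry": 0, "rz": 0, "gripper": -1}, {"tx": 0, "ty": 0, "tz": -2.75, "rx": 0, "ry": 0, "rz": 0, "gripper": -1}, {"tx": 0, "ty": 0, "tz": -2.76, "rx": 0, "ry": 0, "rz": 0, "gripper": -1}, {"tx": 0, "ty": 0, "tz": -2.75, "rx": 0, "ry": 0, "rz": 0, "gripper": -1}, {"tx": 0, "ty": 0, "tz": -2.76, "rx": 0, "ry": 0, "rz": 0, "gripper": -1}, {"tx": 0, "ty": 0.02, "tz": -2.75, "rx": 0, "ry": 0, "rz": 0, "gripper": -1}]
end [328.7 207.  240. ] [-1.799e+02 -1.000e-01 -1.000e+00] 6
```

Call:
move_arm([
  {"tx":0,"ty":0,"tz":-2.8,"rx":0,"ry":0,"rz":0,"gripper":-1},
  {"tx":0,"ty":0,"tz":-2.8,"rx":0,"ry":0,"rz":0,"gripper":-1},
  {"tx":0,"ty":0,"tz":-2.8,"rx":0,"ry":0,"rz":0,"gripper":-1},
  {"tx":0,"ty":0,"tz":-2.8,"rx":0,"ry":0,"rz":0,"gripper":-1},
  {"tx":0,"ty":0,"tz":-2.8,"rx":0,"ry":0,"rz":0,"gripper":-1},
  {"tx":0,"ty":0,"tz":-2.8,"rx":0,"ry":0,"rz":0,"gripper":-1},
  {"tx":0,"ty":0,"tz":0,"rx":5,"ry":0,"rz":0,"gripper":-1},
  {"tx":0,"ty":0,"tz":0,"rx":0,"ry":0,"rz":0,"gripper":-1},
  {"tx":0,"ty":0,"tz":0,"rx":0,"ry":0,"rz":0,"gripper":-1},
])

```text
clock: 21.6
eef_pos: [327.8, 206.0, 239.3]
tcp_rot: [-3.056, -0.0, -0.018]
contact_force: [0.7, 0.4, -2.7]
opening: 0.12
```

```bash
python3 - <<'E'
from plan import *
s=r.sense();print(s['clock'],s['eef_pos'],s['opening'],np.degrees(s['tcp_rot']),np.degrees(s['qpos']))
R=Ro.from_euler('xyz',s['tcp_rot']); print('tool z',R.apply([0,0,1]))
E
```

```text
21.6 [327.76298559 206.01751373 239.30812337] 0.11968600689565521 [-1.75084657e+02 -5.77812512e-03 -1.05542395e+00] [ 28.13492344  -4.00950597 121.48573488   4.94139543  60.20904708
 116.820536  ]
tool z [ 0.00167872  0.08566734 -0.99632238]
```

```bash
python3 - <<'E'
from plan import *
a=plan([(504.7,71.3,225,3.8,-1)],step=30)
print(a[1].apply([1,0,0]))
E
```

```text
[{"tx": 2.24, "ty": 1.65, "tz": 0.04, "rx": -0.61, "ry": 0, "rz": -0.61, "gripper": -1}, {"tx": 2.22, "ty": 1.68, "tz": 0.06, "rx": -0.61, "ry": 0, "rz": -0.61, "gripper": -1}, {"tx": 2.21, "ty": 1.7, "tz": 0.07, "rx": -0.61, "ry": 0, "rz": -0.61, "gripper": -1}, {"tx": 2.19, "ty": 1.72, "tz": 0.09, "rx": -0.61, "ry": 0, "rz": -0.61, "gripper": -1}, {"tx": 2.17, "ty": 1.74, "tz": 0.11, "rx": -0.61, "ry": 0, "rz": -0.61, "gripper": -1}, {"tx": 2.15, "ty": 1.77, "tz": 0.13, "rx": -0.61, "ry": 0, "rz": -0.61, "gripper": -1}, {"tx": 2.13, "ty": 1.78, "tz": 0.15, "rx": -0.61, "ry": 0, "rz": -0.61, "gripper": -1}, {"tx": 2.12, "ty": 1.81, "tz": 0.16, "rx": -0.61, "ry": 0, "rz": -0.61, "gripper": -1}]
end [504.7  71.3 225. ] [-180.    -0.2    3.8] 8
[0.99777283 0.06659694 0.00377127]
```

Call:
move_arm([
  {"tx":2.24,"ty":1.65,"tz":0.04,"rx":-0.61,"ry":0,"rz":-0.61,"gripper":-1},
  {"tx":2.22,"ty":1.68,"tz":0.06,"rx":-0.61,"ry":0,"rz":-0.61,"gripper":-1},
  {"tx":2.21,"ty":1.7,"tz":0.07,"rx":-0.61,"ry":0,"rz":-0.61,"gripper":-1},
  {"tx":2.19,"ty":1.72,"tz":0.09,"rx":-0.61,"ry":0,"rz":-0.61,"gripper":-1},
  {"tx":2.17,"ty":1.74,"tz":0.11,"rx":-0.61,"ry":0,"rz":-0.61,"gripper":-1},
  {"tx":2.15,"ty":1.77,"tz":0.13,"rx":-0.61,"ry":0,"rz":-0.61,"gripper":-1},
  {"tx":2.13,"ty":1.78,"tz":0.15,"rx":-0.61,"ry":0,"rz":-0.61,"gripper":-1},
  {"tx":2.12,"ty":1.81,"tz":0.16,"rx":-0.61,"ry":0,"rz":-0.61,"gripper":-1},
  {"tx":0,"ty":0,"tz":0,"rx":0,"ry":0,"rz":0,"gripper":-1},
  {"tx":0,"ty":0,"tz":0,"rx":0,"ry":0,"rz":0,"gripper":-1},
])

```text
clock: 22.6
eef_pos: [504.8, 72.5, 223.7]
tcp_rot: [-3.141, -0.001, 0.067]
contact_force: [-0.4, -0.1, -2.8]
opening: 0.12
```

Call:
move_arm([
  {"tx":0,"ty":0,"tz":0,"rx":6,"ry":0,"rz":0,"gripper":-1},
  {"tx":0,"ty":0,"tz":0,"rx":6,"ry":0,"rz":0,"gripper":-1},
  {"tx":0,"ty":0,"tz":0,"rx":6,"ry":0,"rz":0,"gripper":-1},
  {"tx":0,"ty":0,"tz":0,"rx":6,"ry":0,"rz":0,"gripper":-1},
  {"tx":0,"ty":0,"tz":0,"rx":6,"ry":0,"rz":0,"gripper":-1},
  {"tx":0,"ty":0,"tz":0,"rx":6,"ry":0,"rz":0,"gripper":-1},
  {"tx":0,"ty":0,"tz":0,"rx":6,"ry":0,"rz":0,"gripper":-1},
  {"tx":0,"ty":0,"tz":0,"rx":6,"ry":0,"rz":0,"gripper":-1},
  {"tx":0,"ty":0,"tz":0,"rx":6,"ry":0,"rz":0,"gripper":-1},
  {"tx":0,"ty":0,"tz":0,"rx":6,"ry":0,"rz":0,"gripper":-1},
  {"tx":0,"ty":0,"tz":0,"rx":0,"ry":0,"rz":0,"gripper":-1},
  {"tx":0,"ty":0,"tz":0,"rx":0,"ry":0,"rz":0,"gripper":-1},
])

```text
clock: 23.8
eef_pos: [504.8, 72.8, 224.0]
tcp_rot: [-2.095, -0.001, 0.069]
contact_force: [-0.3, -0.5, -3.1]
opening: 0.121
```

```bash
python3 - <<'E'
from plan import *
s=r.sense();print(s['clock'],s['eef_pos'],s['opening'],np.degrees(s['tcp_rot']),np.degrees(s['qpos']))
p,d=r.grab_frame('scene'); cv2.imwrite('pics/s7.png',cv2.resize(p[120:320,220:500,::-1],(800,571),interpolation=2))
E
```

```text
23.8 [504.82985254  72.78913887 223.9527004 ] 0.12143239582349065 [-1.20031384e+02 -6.65499495e-02  3.94547609e+00] [-23.18259993  28.51692859 107.76995307  50.70238901  84.87653724
  38.07185059]
```

View pics/s7.png

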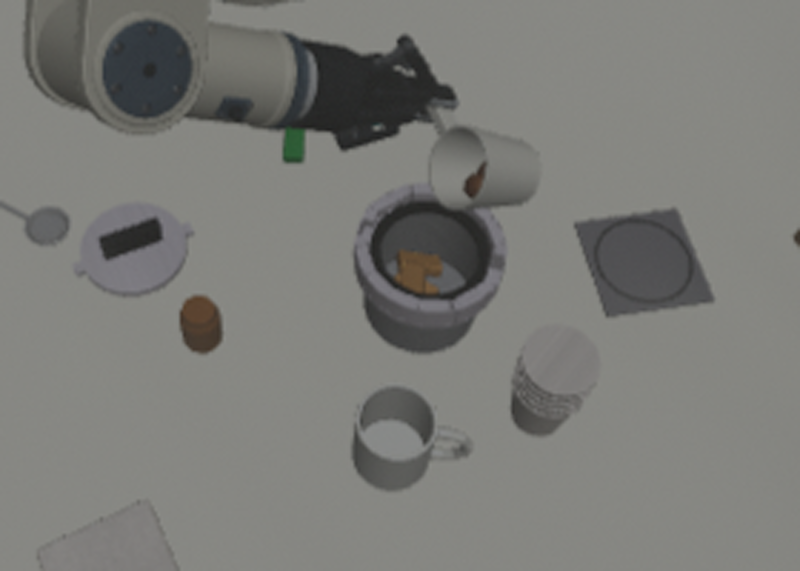

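Call:
move_arm([
  {"tx":0,"ty":0.75,"tz":0.45,"rx":0,"ry":0,"rz":0,"gripper":-1},
  {"tx":0,"ty":0,"tz":0,"rx":5,"ry":0,"rz":0,"gripper":-1},
  {"tx":0,"ty":0,"tz":0,"rx":5,"ry":0,"rz":0,"gripper":-1},
  {"tx":0,"ty":0,"tz":0,"rx":4,"ry":0,"rz":0,"gripper":-1},
  {"tx":0,"ty":0,"tz":0,"rx":3,"ry":0,"rz":0,"gripper":-1},
  {"tx":0,"ty":0,"tz":0,"rx":3,"ry":0,"rz":0,"gripper":-1},
  {"tx":0,"ty":0,"tz":0,"rx":2,"ry":0,"rz":0,"gripper":-1},
  {"tx":0,"ty":0,"tz":0,"rx":2,"ry":0,"rz":0,"gripper":-1},
  {"tx":0,"ty":0,"tz":0,"rx":2,"ry":0,"rz":0,"gripper":-1},
  {"tx":0,"ty":0,"tz":0,"rx":2,"ry":0,"rz":0,"gripper":-1},
  {"tx":0,"ty":0,"tz":0,"rx":2,"ry":0,"rz":0,"gripper":-1},
  {"tx":0,"ty":0,"tz":0,"rx":2,"ry":0,"rz":0,"gripper":-1},
])

```text
clock: 25.05
eef_pos: [505.3, 72.6, 215.9]
tcp_rot: [-1.531, -0.004, 0.068]
contact_force: [0.5, -0.0, -3.5]
opening: 0.119
```

Call:
move_arm([
  {"tx":0,"ty":0,"tz":0,"rx":2,"ry":0,"rz":0,"gripper":-1},
  {"tx":0,"ty":0,"tz":0,"rx":2,"ry":0,"rz":0,"gripper":-1},
  {"tx":0,"ty":0,"tz":0,"rx":2,"ry":0,"rz":0,"gripper":-1},
  {"tx":0,"ty":0,"tz":0,"rx":2,"ry":0,"rz":0,"gripper":-1},
  {"tx":0,"ty":0,"tz":0,"rx":2,"ry":0,"rz":0,"gripper":-1},
  {"tx":0,"ty":0,"tz":0,"rx":2,"ry":0,"rz":0,"gripper":-1},
  {"tx":0,"ty":0,"tz":0,"rx":2,"ry":0,"rz":0,"gripper":-1},
  {"tx":0,"ty":0,"tz":0,"rx":0,"ry":0,"rz":0,"gripper":-1},
  {"tx":0,"ty":0,"tz":0,"rx":0,"ry":0,"rz":0,"gripper":-1},
  {"tx":0,"ty":0,"tz":0,"rx":0,"ry":0,"rz":0,"gripper":-1},
  {"tx":0,"ty":0,"tz":0,"rx":0,"ry":0,"rz":0,"gripper":-1},
  {"tx":0,"ty":0,"tz":0,"rx":0,"ry":0,"rz":0,"gripper":-1},
])

```text
clock: 26.25
eef_pos: [505.4, 72.5, 216.2]
tcp_rot: [-1.29, -0.004, 0.068]
contact_force: [0.9, 0.1, -2.0]
opening: 0.118
```

```bash
python3 - <<'E'
from plan import *
s=r.sense();print(s['clock'],s['eef_pos'],s['opening'],np.degrees(s['tcp_rot']),np.degrees(s['qpos']))
p,d=r.grab_frame('scene'); a=cv2.resize(p[120:320,260:480,::-1],(660,600),interpolation=2)
cv2.imwrite('pics/s8.png',a)
E
```

```text
26.25 [505.37430319  72.48964817 216.24045407] 0.11842989910717652 [-73.91978774  -0.25424156   3.91299915] [-26.00194565  56.66257589 103.53590994  66.72211314 115.04306333
  18.63180024]
```

View pics/s8.png

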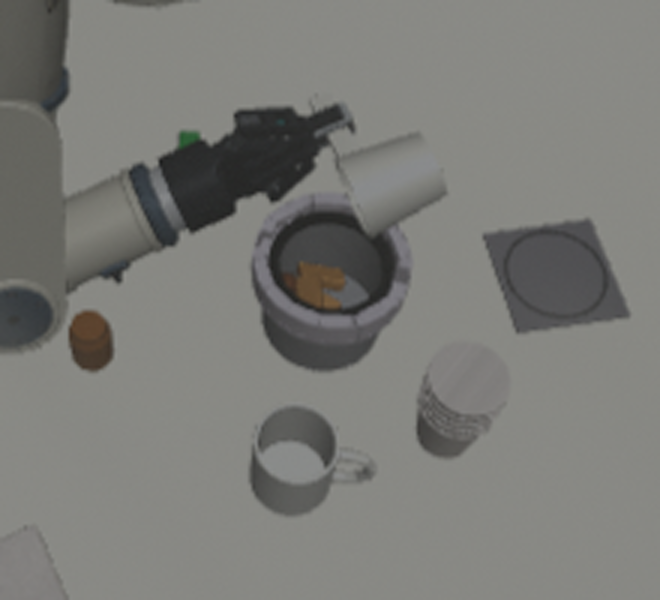

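```bash
python3 - <<'E'
from plan import *
p,d=r.grab_frame('wrist'); cv2.imwrite('pics/w9.png',p[:,:,::-1])
E
```

```text
(no output)
```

View pics/w9.png

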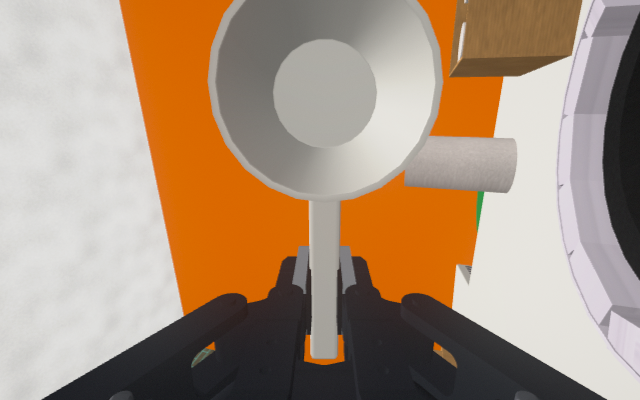

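Call:
move_arm([
  {"tx":0,"ty":-2.4,"tz":0.7,"rx":-6,"ry":0,"rz":0,"gripper":-1},
  {"tx":0,"ty":0,"tz":0,"rx":-7,"ry":0,"rz":0,"gripper":-1},
  {"tx":0,"ty":0,"tz":0,"rx":-8,"ry":0,"rz":0,"gripper":-1},
  {"tx":0,"ty":0,"tz":0,"rx":-8,"ry":0,"rz":0,"gripper":-1},
  {"tx":0,"ty":0,"tz":0,"rx":-8,"ry":0,"rz":0,"gripper":-1},
  {"tx":0,"ty":0,"tz":0,"rx":-8,"ry":0,"rz":0,"gripper":-1},
  {"tx":0,"ty":0,"tz":0,"rx":-8,"ry":0,"rz":0,"gripper":-1},
  {"tx":0,"ty":0,"tz":0,"rx":-8,"ry":0,"rz":0,"gripper":-1},
  {"tx":0,"ty":0,"tz":0,"rx":-8,"ry":0,"rz":0,"gripper":-1},
  {"tx":0,"ty":0,"tz":0,"rx":-8,"ry":0,"rz":0,"gripper":-1},
  {"tx":0,"ty":0,"tz":0,"rx":-8,"ry":0,"rz":0,"gripper":-1},
  {"tx":0,"ty":0,"tz":0,"rx":-8,"ry":0,"rz":0,"gripper":-1},
])

```text
clock: 27.55
eef_pos: [505.0, 72.4, 242.0]
tcp_rot: [-2.918, -0.006, 0.068]
contact_force: [-1.2, 0.9, -3.5]
opening: 0.119
```

Call:
move_arm([
  {"tx":0,"ty":0,"tz":0,"rx":-7,"ry":0,"rz":0,"gripper":-1},
  {"tx":0,"ty":0,"tz":0,"rx":-6,"ry":0,"rz":0,"gripper":-1},
  {"tx":0,"ty":0,"tz":0,"rx":0,"ry":0,"rz":0,"gripper":-1},
  {"tx":0,"ty":0,"tz":0,"rx":0,"ry":0,"rz":0,"gripper":-1},
  {"tx":0,"ty":0,"tz":0,"rx":0,"ry":0,"rz":0,"gripper":-1},
])

```text
clock: 28.05
eef_pos: [504.7, 72.2, 240.6]
tcp_rot: [-3.138, -0.002, 0.068]
contact_force: [0.3, -0.7, -1.5]
opening: 0.122
```

```bash
python3 - <<'E'
from plan import *
s=r.sense();print(s['clock'],s['eef_pos'],s['opening'],np.degrees(s['tcp_rot']),np.degrees(s['qpos']),s['contact_force'])
p,d=r.grab_frame('wrist'); W=cloud('wrist',d,s)
Rt=Ro.from_euler('xyz',s['tcp_rot']); L=Rt.inv().apply((W-np.array(s['eef_pos'])).reshape(-1,3)).reshape(W.shape)
k=(d>0)&(abs(L[...,0]-78)<48)&(abs(L[...,1])<45)&(L[...,2]<-20)&(L[...,2]>-60); Q=L[k]
top=np.percentile(Q[:,2],5); Q=Q[abs(Q[:,2]-top)<3]; print('rim in tool',circ(Q[:,:2]),(Q.max(0)+Q.min(0))/2,len(Q))
A=np.c_[Q[:,:2],np.ones(len(Q))]; print('plane',np.linalg.lstsq(A,Q[:,2],rcond=None)[0])
for q in ['tray']:
  for c in ['top']:
    P,D=r.grab_frame(c); np.save('top_d2.npy',D); cv2.imwrite('pics/top9.png',P[:,:,::-1])
    for e in r.cut_out(q,c):
      W2=cloud(c,D); kk=e['mask']&(D>0)&(abs(W2[...,2]-4)<6); print(e['confidence'],kk.sum(),cv2.minAreaRect(W2[kk][:,:2].astype(np.float32)) if kk.sum()>50 else '')
c=np.array([598.4,291.7]); yw=20; t=c-78*np.array([np.cos(np.radians(yw)),np.sin(np.radians(yw))])
plan([(t[0],t[1],150,yw,-1)],step=30)
E
```

```text
28.05 [504.65898122  72.2215186  240.55629862] 0.12197904601199226 [-1.79790018e+02 -1.34580578e-01  3.88759990e+00] [  7.84110898   9.28470474 107.00837729   0.22359381  63.55835397
  93.85395871] [ 0.34276892 -0.7147449  -1.53492768]
rim in tool (np.float64(77.44824498471498), np.float64(-0.5021415073902062), np.float64(35.736635778339554)) [ 71.62206423  -0.60022963 -30.49259265] 5692
plane [ 6.81270573e-03 -6.76640877e-04 -3.06796752e+01]
0.44 1 
0.36 0 
0.16 345 ((596.50927734375, 42.214324951171875), (75.27267456054688, 92.33709716796875), 80.34026336669922)
[{"tx": 0.41, "ty": -2.39, "tz": 1.14, "rx": 0, "ry": 0, "rz": -2.02, "gripper": -1}, {"tx": 0.49, "ty": -2.38, "tz": 1.14, "rx": 0, "ry": 0, "rz": -2.02, "gripper": -1}, {"tx": 0.57, "ty": -2.36, "tz": 1.14, "rx": 0, "ry": 0, "rz": -2.02, "gripper": -1}, {"tx": 0.66, "ty": -2.33, "tz": 1.14, "rx": 0, "ry": 0, "rz": -2.02, "gripper": -1}, {"tx": 0.74, "ty": -2.31, "tz": 1.14, "rx": 0, "ry": 0, "rz": -2.02, "gripper": -1}, {"tx": 0.82, "ty": -2.28, "tz": 1.14, "rx": 0, "ry": 0, "rz": -2.02, "gripper": -1}, {"tx": 0.9, "ty": -2.25, "tz": 1.14, "rx": 0, "ry": 0, "rz": -2.02, "gripper": -1}, {"tx": 0.98, "ty": -2.22, "tz": 1.15, "rx": 0, "ry": 0, "rz": -2.02, "gripper": -1}]
end [525.1 265.  150. ] [-179.9   -0.2   20. ] 8
```

Call:
move_arm([
  {"tx":0.41,"ty":-2.39,"tz":1.14,"rx":0,"ry":0,"rz":-2.02,"gripper":-1},
  {"tx":0.49,"ty":-2.38,"tz":1.14,"rx":0,"ry":0,"rz":-2.02,"gripper":-1},
  {"tx":0.57,"ty":-2.36,"tz":1.14,"rx":0,"ry":0,"rz":-2.02,"gripper":-1},
  {"tx":0.66,"ty":-2.33,"tz":1.14,"rx":0,"ry":0,"rz":-2.02,"gripper":-1},
  {"tx":0.74,"ty":-2.31,"tz":1.14,"rx":0,"ry":0,"rz":-2.02,"gripper":-1},
  {"tx":0.82,"ty":-2.28,"tz":1.14,"rx":0,"ry":0,"rz":-2.02,"gripper":-1},
  {"tx":0.9,"ty":-2.25,"tz":1.14,"rx":0,"ry":0,"rz":-2.02,"gripper":-1},
  {"tx":0.98,"ty":-2.22,"tz":1.15,"rx":0,"ry":0,"rz":-2.02,"gripper":-1},
  {"tx":0,"ty":0,"tz":0,"rx":0,"ry":0,"rz":0,"gripper":-1},
  {"tx":0,"ty":0,"tz":0,"rx":0,"ry":0,"rz":0,"gripper":-1},
  {"tx":0,"ty":0,"tz":0,"rx":0,"ry":0,"rz":0,"gripper":-1},
])

```text
clock: 29.3
eef_pos: [525.2, 264.9, 150.3]
tcp_rot: [-3.141, -0.004, 0.349]
contact_force: [0.2, -0.3, -1.4]
opening: 0.12
```

```bash
python3 - <<'E'
from plan import *
s=r.sense();print(s['clock'],s['eef_pos'],np.degrees(s['tcp_rot']),s['contact_force'])
P,D=r.grab_frame('scene'); W=cloud('scene',D); 
g=P.astype(int).sum(2); k=(D>0)&(abs(W[...,2]-4)<6)&(np.hypot(W[...,0]-598,W[...,1]-290)<95); m=np.median(g[k&(np.hypot(W[...,0]-598,W[...,1]-290)>88)])
k&=g<m*0.8; print('scene tray',k.sum(),cv2.minAreaRect(W[k][:,:2].astype(np.float32)))
p,d=r.grab_frame('wrist'); W=cloud('wrist',d,s); g=p.astype(int).sum(2)
k=(d>0)&(abs(W[...,2]-3)<5)&(g<450)&(np.hypot(W[...,0]-598,W[...,1]-290)<95);print('wrist tray',k.sum(),cv2.minAreaRect(W[k][:,:2].astype(np.float32)))
cv2.imwrite('pics/w10.png',p[:,:,::-1])
E
```

```text
29.3 [525.1665159  264.89491847 150.2788714 ] [-179.95860367   -0.22538453   19.99969087] [ 0.15437988 -0.32622802 -1.36503192]
scene tray 1211 ((590.9549560546875, 293.31103515625), (123.0799560546875, 136.75619506835938), 84.36394500732422)
wrist tray 0 ((0.0, 0.0), (0.0, 0.0), 0.0)
```

View pics/w10.png

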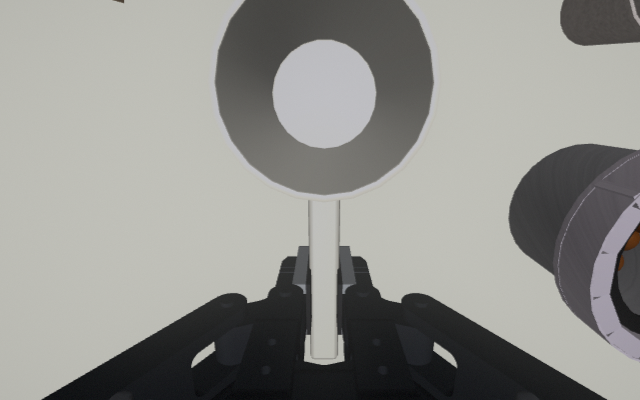

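Call:
move_arm([
  {"tx":0,"ty":0,"tz":3,"rx":0,"ry":0,"rz":0,"gripper":-1},
  {"tx":0,"ty":0,"tz":3,"rx":0,"ry":0,"rz":0,"gripper":-1},
  {"tx":0,"ty":0,"tz":2.5,"rx":0,"ry":0,"rz":0,"gripper":-1},
  {"tx":0,"ty":0,"tz":1,"rx":0,"ry":0,"rz":0,"gripper":-1},
  {"tx":0,"ty":0,"tz":0.3,"rx":0,"ry":0,"rz":0,"gripper":-1},
  {"tx":0,"ty":0,"tz":0,"rx":0,"ry":0,"rz":0,"gripper":-1},
  {"tx":0,"ty":0,"tz":0,"rx":0,"ry":0,"rz":0,"gripper":-1},
])

```text
clock: 30.1
eef_pos: [526.3, 266.4, 53.4]
tcp_rot: [-3.141, -0.006, 0.35]
contact_force: [-0.1, 0.4, -2.0]
opening: 0.123
```

Call:
move_arm([
  {"tx":0,"ty":0,"tz":0.15,"rx":0,"ry":0,"rz":0,"gripper":-1},
  {"tx":0,"ty":0,"tz":0,"rx":0,"ry":0,"rz":0,"gripper":-1},
  {"tx":0,"ty":0,"tz":0,"rx":0,"ry":0,"rz":0,"gripper":-1},
])

```text
clock: 30.4
eef_pos: [525.5, 266.2, 51.0]
tcp_rot: [-3.141, -0.005, 0.35]
contact_force: [0.6, -0.1, -1.3]
opening: 0.121
```

Call:
move_arm([
  {"tx":0,"ty":0,"tz":0.15,"rx":0,"ry":0,"rz":0,"gripper":-1},
  {"tx":0,"ty":0,"tz":0,"rx":0,"ry":0,"rz":0,"gripper":-1},
  {"tx":0,"ty":0,"tz":0,"rx":0,"ry":0,"rz":0,"gripper":-1},
])

```text
clock: 30.7
eef_pos: [525.3, 266.1, 49.0]
tcp_rot: [-3.141, -0.004, 0.351]
contact_force: [-0.0, -0.1, -1.5]
opening: 0.115
```

Call:
move_arm([
  {"tx":0,"ty":0,"tz":0.1,"rx":0,"ry":0,"rz":0,"gripper":-1},
  {"tx":0,"ty":0,"tz":0,"rx":0,"ry":0,"rz":0,"gripper":-1},
  {"tx":0,"ty":0,"tz":0,"rx":0,"ry":0,"rz":0,"gripper":-1},
])

```text
clock: 31.0
eef_pos: [525.3, 266.1, 48.0]
tcp_rot: [-3.141, -0.004, 0.35]
contact_force: [-0.1, -0.6, -0.8]
opening: 0.118
```

Contact is beginning; one more small step, then release.

Call:
move_arm([
  {"tx":0,"ty":0,"tz":0.06,"rx":0,"ry":0,"rz":0,"gripper":-1},
  {"tx":0,"ty":0,"tz":0,"rx":0,"ry":0,"rz":0,"gripper":-1},
  {"tx":0,"ty":0,"tz":0,"rx":0,"ry":0,"rz":0,"gripper":-0.6},
  {"tx":0,"ty":0,"tz":0,"rx":0,"ry":0,"rz":0,"gripper":-0.4},
  {"tx":0,"ty":0,"tz":0,"rx":0,"ry":0,"rz":0,"gripper":-0.2},
  {"tx":0,"ty":0,"tz":0,"rx":0,"ry":0,"rz":0,"gripper":-0.2},
  {"tx":0,"ty":0,"tz":0,"rx":0,"ry":0,"rz":0,"gripper":-0.2},
  {"tx":0,"ty":0,"tz":-2,"rx":0,"ry":0,"rz":0,"gripper":-0.2},
  {"tx":0,"ty":0,"tz":-4,"rx":0,"ry":0,"rz":0,"gripper":-0.2},
  {"tx":0,"ty":0,"tz":-4.5,"rx":0,"ry":0,"rz":0,"gripper":-0.2},
  {"tx":0,"ty":0,"tz":0,"rx":0,"ry":0,"rz":0,"gripper":-0.2},
])

```text
clock: 32.1
eef_pos: [528.3, 267.6, 158.5]
tcp_rot: [-3.14, -0.014, 0.35]
contact_force: [-0.3, 0.8, 0.2]
opening: 0.4
```

```bash
python3 - <<'E'
from plan import *
s=r.sense();print(s['clock'],s['eef_pos'],np.degrees(s['tcp_rot']),s['contact_force'],s['opening'])
p,d=r.grab_frame('wrist'); W=cloud('wrist',d,s)
k=(d>0)&(abs(W[...,2]-79)<4)&(np.hypot(W[...,0]-598,W[...,1]-292)<55); Q=W[k]; print('rim',len(Q),circ(Q[:,:2]),np.percentile(Q[:,2],[5,50,95]))
P,D=r.grab_frame('top'); W=cloud('top',D); z=W[...,2]
k=(D>0)&(np.hypot(W[...,0]-450,W[...,1]+239)<110)&(z>30)&(z<45); Q=W[k]; print('bar',len(Q),cv2.minAreaRect(Q[:,:2].astype(np.float32)))
cv2.imwrite('pics/t11.png',cv2.resize(P[80:300,150:480,::-1],(800,533),interpolation=2))
plan([(445,-243,210,99,.1)])
E
```

```text
32.1 [528.30821659 267.56009406 158.47129488] [-179.8941917    -0.7841457    20.07948854] [-0.27910177  0.80086891  0.15257225] 0.40045937329221365
rim 1953 (np.float64(597.4950291284828), np.float64(293.3478426795308), np.float64(35.83439484772486)) [75.82008049 77.87293221 79.1970511 ]
bar 167 ((496.1236572265625, -232.59393310546875), (121.42831420898438, 65.68758392333984), 12.050135612487793)
[{"tx": -2.27, "ty": 4.1, "tz": -0.53, "rx": 0, "ry": -0.03, "rz": -7.17, "gripper": 0.1}, {"tx": -2.77, "ty": 3.78, "tz": -0.53, "rx": 0, "ry": -0.03, "rz": -7.17, "gripper": 0.1}, {"tx": -3.22, "ty": 3.4, "tz": -0.53, "rx": 0, "ry": -0.03, "rz": -7.17, "gripper": 0.1}, {"tx": -3.62, "ty": 2.98, "tz": -0.53, "rx": 0, "ry": -0.03, "rz": -7.17, "gripper": 0.1}, {"tx": -3.96, "ty": 2.5, "tz": -0.52, "rx": 0, "ry": -0.03, "rz": -7.17, "gripper": 0.1}, {"tx": -4.24, "ty": 1.99, "tz": -0.52, "rx": 0, "ry": -0.03, "rz": -7.17, "gripper": 0.1}, {"tx": -4.46, "ty": 1.44, "tz": -0.52, "rx": 0, "ry": -0.03, "rz": -7.17, "gripper": 0.1}, {"tx": -4.6, "ty": 0.87, "tz": -0.52, "rx": 0, "ry": -0.03, "rz": -7.17, "gripper": 0.1}, {"tx": -4.68, "ty": 0.29, "tz": -0.52, "rx": 0, "ry": -0.03, "rz": -7.17, "gripper": 0.1}, {"tx": -4.68, "ty": -0.29, "tz": -0.51, "rx": 0, "ry": -0.03, "rz": -7.17, "gripper": 0.1}, {"tx": -4.6, "ty": -0.87, "tz": -0.51, "rx": 0, "ry": -0.03, "rz": -7.17, "gripper": 0.1}]
end [ 445. -243.  210.] [1.798e+02 1.000e-01 9.890e+01] 11
```

View pics/t11.png

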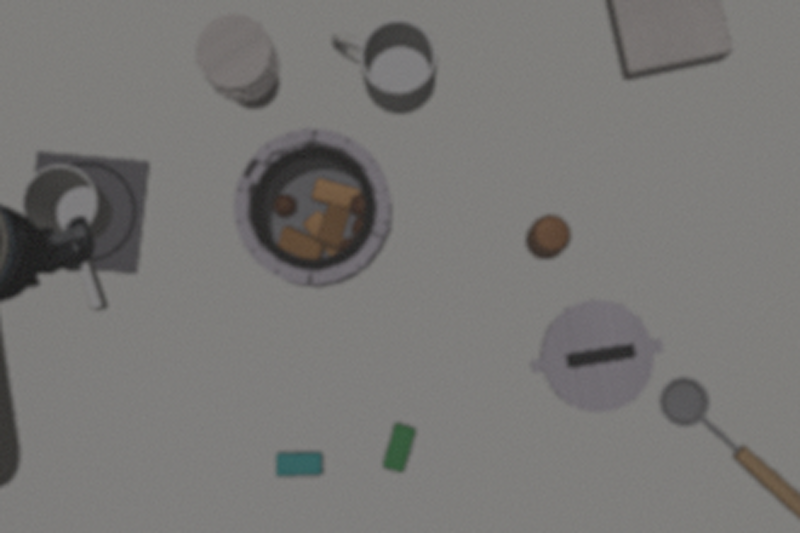

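```bash
python3 - <<'E'
from plan import *
a=plan([(540,30,220,None,.1)])
plan([(445,-243,150,99,.1)],start=a)
E
```

```text
[{"tx": -1.12, "ty": 3.78, "tz": -1.12, "rx": 0, "ry": 0, "rz": 0, "gripper": 0.1}, {"tx": -1.12, "ty": 3.78, "tz": -1.12, "rx": 0, "ry": 0, "rz": 0, "gripper": 0.1}, {"tx": -1.12, "ty": 3.78, "tz": -1.12, "rx": 0, "ry": 0, "rz": 0, "gripper": 0.1}, {"tx": -1.12, "ty": 3.78, "tz": -1.11, "rx": 0, "ry": 0, "rz": 0, "gripper": 0.1}, {"tx": -1.12, "ty": 3.77, "tz": -1.12, "rx": 0, "ry": 0, "rz": 0, "gripper": 0.1}, {"tx": -1.11, "ty": 3.78, "tz": -1.11, "rx": 0, "ry": 0, "rz": 0, "gripper": 0.1}]
end [540.  30. 220.] [-179.9   -0.4   20.1] 6
[{"tx": -1.83, "ty": 2.24, "tz": 0.69, "rx": 0, "ry": -0.04, "rz": -7.89, "gripper": 0.1}, {"tx": -2.12, "ty": 1.97, "tz": 0.69, "rx": 0, "ry": -0.04, "rz": -7.89, "gripper": 0.1}, {"tx": -2.37, "ty": 1.65, "tz": 0.69, "rx": 0, "ry": -0.04, "rz": -7.89, "gripper": 0.1}, {"tx": -2.58, "ty": 1.31, "tz": 0.69, "rx": 0, "ry": -0.04, "rz": -7.89, "gripper": 0.1}, {"tx": -2.73, "ty": 0.95, "tz": 0.69, "rx": 0, "ry": -0.04, "rz": -7.89, "gripper": 0.1}, {"tx": -2.84, "ty": 0.56, "tz": 0.69, "rx": 0, "ry": -0.04, "rz": -7.89, "gripper": 0.1}, {"tx": -2.89, "ty": 0.17, "tz": 0.69, "rx": 0, "ry": -0.04, "rz": -7.89, "gripper": 0.1}, {"tx": -2.88, "ty": -0.23, "tz": 0.7, "rx": 0, "ry": -0.04, "rz": -7.89, "gripper": 0.1}, {"tx": -2.83, "ty": -0.62, "tz": 0.7, "rx": 0, "ry": -0.04, "rz": -7.89, "gripper": 0.1}, {"tx": -2.71, "ty": -1.01, "tz": 0.7, "rx": 0, "ry": -0.04, "rz": -7.89, "gripper": 0.1}]
end [ 445. -243.  150.] [179.9   0.2  99. ] 10
```

Call:
move_arm([
  {"tx":-1.12,"ty":3.78,"tz":-1.12,"rx":0,"ry":0,"rz":0,"gripper":0.1},
  {"tx":-1.12,"ty":3.78,"tz":-1.12,"rx":0,"ry":0,"rz":0,"gripper":0.1},
  {"tx":-1.12,"ty":3.78,"tz":-1.12,"rx":0,"ry":0,"rz":0,"gripper":0.1},
  {"tx":-1.12,"ty":3.78,"tz":-1.12,"rx":0,"ry":0,"rz":0,"gripper":0.1},
  {"tx":-1.12,"ty":3.78,"tz":-1.12,"rx":0,"ry":0,"rz":0,"gripper":0.1},
  {"tx":-1.12,"ty":3.78,"tz":-1.12,"rx":0,"ry":0,"rz":0,"gripper":0.1},
  {"tx":0,"ty":0,"tz":0,"rx":0,"ry":0,"rz":0,"gripper":0.1},
  {"tx":0,"ty":0,"tz":0,"rx":0,"ry":0,"rz":0,"gripper":0.1},
  {"tx":0,"ty":0,"tz":0,"rx":0,"ry":0,"rz":0,"gripper":0.1},
])

```text
clock: 33.1
eef_pos: [538.7, 30.3, 217.9]
tcp_rot: [-3.14, -0.002, 0.351]
contact_force: [-0.9, 0.3, -1.4]
opening: 0.548
```

```bash
python3 - <<'E'
from plan import *
s=r.sense();print(s['clock'],s['eef_pos'],np.degrees(s['tcp_rot']))
p,d=r.grab_frame('wrist'); cv2.imwrite('pics/w12.png',p[:,:,::-1])
import pickle; pickle.dump((s,p,d),open('w12.pkl','wb'))
W=cloud('wrist',d,s); z=W[...,2]; rr=np.hypot(W[...,0]-585,W[...,1]-39)
print('max content z',np.percentile(z[(d>0)&(rr<35)],[50,95,99.5]))
k=(d>0)&(abs(z-118)<3)&(rr<90); print('collar top',np.median(z[k]))
# outer edge
ang=np.degrees(np.arctan2(W[...,1]-39,W[...,0]-585))[k]; ro=rr[k]
pts=[]
for a in range(-180,180,6):
    m=(ang>=a)&(ang<a+6)
    if m.sum()>10:
        i=np.argsort(ro[m])[int(.97*m.sum())]; pts.append(W[k][m][i][:2])
pts=np.array(pts); print('outer circle',circ(pts),len(pts))
for q in ['slot','notch','mouth']:
  for e in r.place_of(q,'wrist'): print(q,round(e['confidence'],2),e['location'],np.round(world('wrist',e['location'],z=118 if q!='notch' else 110,pose=s),1))
E
```

```text
33.1 [538.73244698  30.30285437 217.94503903] [-1.79900455e+02 -1.25415647e-01  2.00901988e+01]
max content z [284.70392452 308.1704621  310.69898219]
collar top 117.2906710821307
outer circle (np.float64(586.2332809596652), np.float64(39.57673464623258), np.float64(73.52403835933737)) 60
slot 0.87 [65.8, 280.8] [620.5  92.5 118. ]
notch 0.96 [45.1, 338.3] [647.4  60.2 110. ]
notch 0.35 [109.9, 355.3] [611.  33. 110.]
```

View pics/w12.png

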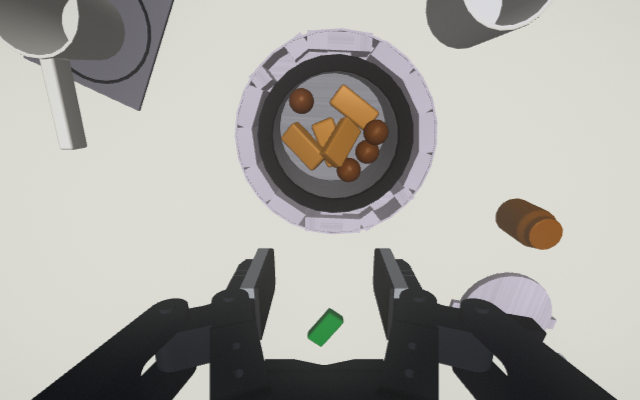

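```bash
python3 - <<'E'
from plan import *
import pickle; s,p,d=pickle.load(open('w12.pkl','rb'))
W=cloud('wrist',d,s); z=W[...,2]; C=np.array([586.2,39.6]); rr=np.hypot(W[...,0]-C[0],W[...,1]-C[1]); an=np.degrees(np.arctan2(W[...,1]-C[1],W[...,0]-C[0]))
for a in range(-180,180,3):
    m=(d>0)&(rr>60)&(rr<68)&(an>=a)&(an<a+3)
    if m.sum()>3 and np.percentile(z[m],30)<112: print(a,m.sum(),np.round(np.percentile(z[m],[10,30,50,90])))
plan([(445,-243,150,99,.1)])
E
```

```text
-180 60 [100. 107. 115. 118.]
-177 58 [103. 110. 117. 118.]
-150 58 [ 90. 110. 116. 118.]
-144 56 [ 89. 108. 113. 118.]
-141 59 [ 89. 108. 115. 118.]
-138 61 [ 90. 110. 117. 118.]
-135 65 [ 90. 111. 117. 118.]
-81 71 [103. 111. 116. 118.]
-54 70 [102. 112. 116. 118.]
-30 81 [ 99. 111. 116. 118.]
-3 70 [ 89.  97. 107. 117.]
0 75 [ 91. 107. 117. 118.]
3 76 [ 97. 111. 117. 118.]
30 78 [ 89. 112. 116. 118.]
33 76 [ 89.  90. 116. 118.]
36 76 [ 89.  90. 111. 118.]
39 78 [ 89.  92. 116. 118.]
42 75 [ 89. 111. 117. 118.]
48 48 [ 89.  89.  90. 117.]
51 40 [88. 89. 89. 90.]
54 38 [88. 89. 89. 90.]
57 37 [88. 89. 89. 90.]
60 38 [89. 89. 89. 90.]
63 38 [88. 89. 89. 90.]
66 87 [ 93. 105. 116. 117.]
72 70 [ 91. 105. 116. 118.]
75 77 [ 94. 105. 116. 118.]
102 70 [100. 111. 117. 118.]
126 66 [102. 111. 117. 118.]
174 55 [105. 111. 117. 118.]
177 45 [ 98. 105. 112. 118.]
[{"tx": -1.83, "ty": 2.24, "tz": 0.68, "rx": 0, "ry": 0, "rz": -7.88, "gripper": 0.1}, {"tx": -2.12, "ty": 1.97, "tz": 0.68, "rx": 0, "ry": 0, "rz": -7.88, "gripper": 0.1}, {"tx": -2.37, "ty": 1.66, "tz": 0.68, "rx": 0, "ry": 0, "rz": -7.88, "gripper": 0.1}, {"tx": -2.58, "ty": 1.32, "tz": 0.68, "rx": 0, "ry": 0, "rz": -7.88, "gripper": 0.1}, {"tx": -2.73, "ty": 0.96, "tz": 0.68, "rx": 0, "ry": 0, "rz": -7.88, "gripper": 0.1}, {"tx": -2.84, "ty": 0.58, "tz": 0.68, "rx": 0, "ry": 0, "rz": -7.88, "gripper": 0.1}, {"tx": -2.89, "ty": 0.18, "tz": 0.68, "rx": 0, "ry": 0, "rz": -7.88, "gripper": 0.1}, {"tx": -2.89, "ty": -0.22, "tz": 0.67, "rx": 0, "ry": 0, "rz": -7.88, "gripper": 0.1}, {"tx": -2.83, "ty": -0.61, "tz": 0.68, "rx": 0, "ry": 0, "rz": -7.88, "gripper": 0.1}, {"tx": -2.72, "ty": -1.0, "tz": 0.67, "rx": 0, "ry": 0, "rz": -7.88, "gripper": 0.1}]
end [ 445. -243.  150.] [ 1.798e+02 -1.000e-01  9.900e+01] 10
```

Call:
move_arm([
  {"tx":-1.83,"ty":2.24,"tz":0.68,"rx":0,"ry":0,"rz":-7.88,"gripper":0.1},
  {"tx":-2.12,"ty":1.97,"tz":0.68,"rx":0,"ry":0,"rz":-7.88,"gripper":0.1},
  {"tx":-2.37,"ty":1.66,"tz":0.68,"rx":0,"ry":0,"rz":-7.88,"gripper":0.1},
  {"tx":-2.58,"ty":1.32,"tz":0.68,"rx":0,"ry":0,"rz":-7.88,"gripper":0.1},
  {"tx":-2.73,"ty":0.96,"tz":0.68,"rx":0,"ry":0,"rz":-7.88,"gripper":0.1},
  {"tx":-2.84,"ty":0.58,"tz":0.68,"rx":0,"ry":0,"rz":-7.88,"gripper":0.1},
  {"tx":-2.89,"ty":0.18,"tz":0.68,"rx":0,"ry":0,"rz":-7.88,"gripper":0.1},
  {"tx":-2.89,"ty":-0.22,"tz":0.68,"rx":0,"ry":0,"rz":-7.88,"gripper":0.1},
  {"tx":-2.83,"ty":-0.61,"tz":0.68,"rx":0,"ry":0,"rz":-7.88,"gripper":0.1},
  {"tx":-2.72,"ty":-1.0,"tz":0.68,"rx":0,"ry":0,"rz":-7.88,"gripper":0.1},
  {"tx":0,"ty":0,"tz":0,"rx":0,"ry":0,"rz":0,"gripper":0.1},
  {"tx":0,"ty":0,"tz":0,"rx":0,"ry":0,"rz":0,"gripper":0.1},
])

```text
clock: 34.5
eef_pos: [444.9, -243.5, 150.1]
tcp_rot: [3.138, -0.002, 1.723]
contact_force: [0.5, -0.1, -0.0]
opening: 0.549
```

Call:
move_arm([
  {"tx":0,"ty":0,"tz":4,"rx":0,"ry":0,"rz":0,"gripper":0.1},
  {"tx":0,"ty":0,"tz":0,"rx":0,"ry":0,"rz":0,"gripper":0.1},
  {"tx":0,"ty":0,"tz":0,"rx":0,"ry":0,"rz":0,"gripper":0.1},
  {"tx":0,"ty":0,"tz":0,"rx":0,"ry":0,"rz":0,"gripper":0.1},
])

```text
clock: 34.9
eef_pos: [446.0, -243.5, 111.6]
tcp_rot: [3.137, -0.001, 1.726]
contact_force: [1.6, -0.4, 0.8]
opening: 0.554
```

```bash
python3 - <<'E'
from plan import *
s=r.sense();print(s['clock'],s['eef_pos'],np.degrees(s['tcp_rot']),s['opening'])
p,d=r.grab_frame('wrist'); cv2.imwrite('pics/w13.png',p[:,:,::-1])
W=cloud('wrist',d,s); z=W[...,2]
k=(d>0)&(np.hypot(W[...,0]-445,W[...,1]+243)<45)&(z>34)&(z<46); Q=W[k]; print('bar top',len(Q),cv2.minAreaRect(Q[:,:2].astype(np.float32)),np.median(Q[:,2]))
k=(d>0)&(np.hypot(W[...,0]-445,W[...,1]+243)<75)&(z>5)&(z<14); Q=W[k]; h=cv2.convexHull(Q[:,:2].astype(np.float32))[:,0]; print('lid ext',len(Q),cv2.minEnclosingCircle(h),np.median(Q[:,2]))
for e in r.place_of('lid_bar','wrist'): print(round(e['confidence'],2),e['location'],np.round(world('wrist',e['location'],z=25,pose=s),1))
E
```

```text
34.9 [ 445.99034577 -243.4538207   111.57713791] [ 1.79715902e+02 -4.94893069e-02  9.88923431e+01] 0.553650529213389
bar top 1795 ((444.531005859375, -243.743896484375), (13.708868980407715, 65.81465911865234), 9.28099536895752) 39.01919577754249
lid ext 14904 ((444.4280090332031, -244.2255401611328), 68.00499725341797) 9.1453245428103
0.94 [207.2, 323.8] [ 445.4 -241.8   25. ]
```

View pics/w13.png

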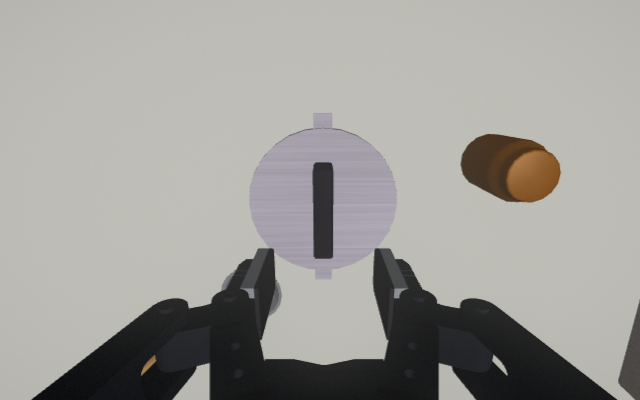

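Call:
move_arm([
  {"tx":0,"ty":-0.15,"tz":4,"rx":-0.28,"ry":0,"rz":-0.4,"gripper":0},
  {"tx":0,"ty":0,"tz":4,"rx":0,"ry":0,"rz":0,"gripper":0},
  {"tx":0,"ty":0,"tz":1.7,"rx":0,"ry":0,"rz":0,"gripper":0},
  {"tx":0,"ty":0,"tz":0,"rx":0,"ry":0,"rz":0,"gripper":0},
  {"tx":0,"ty":0,"tz":0,"rx":0,"ry":0,"rz":0,"gripper":0},
], squeeze=100)

```text
clock: 35.5
eef_pos: [444.8, -244.0, 14.2]
tcp_rot: [3.132, -0.001, 1.733]
contact_force: [-0.1, -0.7, -0.2]
opening: 0.498
```

Call:
move_arm([
  {"tx":0,"ty":0,"tz":0,"rx":0,"ry":0,"rz":0,"gripper":-0.4},
  {"tx":0,"ty":0,"tz":0,"rx":0,"ry":0,"rz":0,"gripper":-1},
  {"tx":0,"ty":0,"tz":0,"rx":0,"ry":0,"rz":0,"gripper":-1},
  {"tx":0,"ty":0,"tz":0,"rx":0,"ry":0,"rz":0,"gripper":-1},
  {"tx":0,"ty":0,"tz":0,"rx":0,"ry":0,"rz":0,"gripper":-1},
  {"tx":0,"ty":0,"tz":0,"rx":0,"ry":0,"rz":0,"gripper":-1},
])

```text
clock: 36.1
eef_pos: [445.3, -244.3, 15.0]
tcp_rot: [3.131, 0.0, 1.733]
contact_force: [-0.1, -0.1, 9.9]
opening: 0.145
```

Call:
move_arm([
  {"tx":0,"ty":0,"tz":-1,"rx":0,"ry":0,"rz":0,"gripper":-1},
  {"tx":0,"ty":0,"tz":-3,"rx":0.5,"ry":0,"rz":0,"gripper":-1},
  {"tx":0,"ty":0,"tz":-4,"rx":0,"ry":0,"rz":0,"gripper":-1},
  {"tx":0,"ty":0,"tz":-4,"rx":0,"ry":0,"rz":0,"gripper":-1},
  {"tx":0,"ty":0,"tz":-4,"rx":0,"ry":0,"rz":0,"gripper":-1},
  {"tx":0,"ty":0,"tz":-2,"rx":0,"ry":0,"rz":0,"gripper":-1},
  {"tx":0,"ty":0,"tz":0,"rx":0,"ry":0,"rz":0,"gripper":-1},
  {"tx":0,"ty":0,"tz":0,"rx":0,"ry":0,"rz":0,"gripper":-1},
  {"tx":0,"ty":0,"tz":0,"rx":0,"ry":0,"rz":0,"gripper":-1},
])

```text
clock: 37.0
eef_pos: [442.9, -243.5, 192.1]
tcp_rot: [-3.14, -0.003, 1.733]
contact_force: [-0.2, 0.3, -2.5]
opening: 0.137
```

```bash
python3 - <<'E'
from plan import *
s=r.sense();print(s['clock'],s['eef_pos'],np.degrees(s['tcp_rot']),s['opening'],s['contact_force'])
p,d=r.grab_frame('wrist'); cv2.imwrite('pics/w14.png',p[:,:,::-1])
Rt=Ro.from_euler('xyz',s['tcp_rot']); W=cloud('wrist',d,s)
L=Rt.inv().apply((W-np.array(s['eef_pos'])).reshape(-1,3)).reshape(W.shape)
k=(d>0)&(np.hypot(L[...,0],L[...,1])<72)&(L[...,2]>-4)&(L[...,2]<12)&(L[...,0]>14); Q=L[k]
A=np.c_[Q[:,:2],np.ones(len(Q))]; print('disc plane',len(Q),np.linalg.lstsq(A,Q[:,2],rcond=None)[0], 'fingertip y',np.percentile(Q[:,2],[5,50,95]))
rr=np.hypot(Q[:,0],Q[:,1]); E=[]
Qd=Q[abs(Q[:,1])>12]
for a in np.radians(np.r_[-70:-14:4,14:71:4]):
    m=abs(np.arctan2(Qd[:,1],Qd[:,0])-a)<.04
    if m.sum()>5: E.append(Qd[m][np.argmax(np.hypot(Qd[m,0],Qd[m,1]))][:2])
E=np.array(E); print('disc edge',len(E),circ(E))
lug=Q[(rr>61)&(abs(Q[:,1])<15)]; print('lug',len(lug),lug[:,:2].mean(0),lug[:,0].max(),np.percentile(lug[:,1],[2,98]) if len(lug) else 0)
plan([(586.2,39.6,190,57.2,-1)],step=40)
E
```

```text
37.0 [ 442.94858137 -243.50834425  192.09447533] [-1.79907338e+02 -1.64048054e-01  9.92785217e+01] 0.13723942820456805 [-0.15356188  0.27583229 -2.48316379]
disc plane 15770 [0.02589405 0.00758146 5.05606963] fingertip y [4.77285193 5.89493621 7.80583167]
disc edge 29 (np.float64(0.6171837645308769), np.float64(-0.961273732715199), np.float64(57.583439159912494))
lug 528 [64.66720209 -1.01263511] 68.26541874928445 [-7.69407859  5.75800123]
[{"tx": 3.2, "ty": 2.34, "tz": 0.03, "rx": 0, "ry": 0, "rz": 5.26, "gripper": -1}, {"tx": 3.4, "ty": 2.03, "tz": 0.03, "rx": 0, "ry": 0, "rz": 5.26, "gripper": -1}, {"tx": 3.58, "ty": 1.71, "tz": 0.03, "rx": 0, "ry": 0, "rz": 5.26, "gripper": -1}, {"tx": 3.72, "ty": 1.38, "tz": 0.03, "rx": 0, "ry": 0, "rz": 5.26, "gripper": -1}, {"tx": 3.83, "ty": 1.03, "tz": 0.03, "rx": 0, "ry": 0, "rz": 5.26, "gripper": -1}, {"tx": 3.91, "ty": 0.68, "tz": 0.03, "rx": 0, "ry": 0, "rz": 5.26, "gripper": -1}, {"tx": 3.95, "ty": 0.32, "tz": 0.03, "rx": 0, "ry": 0, "rz": 5.26, "gripper": -1}, {"tx": 3.97, "ty": -0.05, "tz": 0.02, "rx": 0, "ry": 0, "rz": 5.26, "gripper": -1}]
end [586.2  39.6 190. ] [-1.798e+02 -1.000e-01  5.720e+01] 8
```

```bash
python3 - <<'E'
from plan import *
import pickle
s,p,d=pickle.load(open('w12.pkl','rb'))
def chk(s,d,lo,hi,f=None):
    W=cloud('wrist',d,s);Rt=Ro.from_euler('xyz',s['tcp_rot']); L=Rt.inv().apply((W-np.array(s['eef_pos'])).reshape(-1,3)).reshape(W.shape)
    k=(d>0)&(W[...,2]>lo)&(W[...,2]<hi)
    if f: k&=f(W)
    Q=L[k]; A=np.c_[Q[:,:2],np.ones(len(Q))]; c=np.linalg.lstsq(A,Q[:,2],rcond=None)[0]; print(len(Q),c)
chk(s,d,-6,6); chk(s,d,114,121,lambda W:np.hypot(W[...,0]-586,W[...,1]-39.6)<80)
s=r.sense(); p,d=r.grab_frame('wrist'); print(np.degrees(s['tcp_rot'])); chk(s,d,-12,12)
E
```

```text
166394 [-5.98774676e-04  4.43219469e-04  2.18443761e+02]
9783 [7.86183494e-04 6.00564653e-05 1.00831247e+02]
[-179.88210177   -0.18248966   99.28015872]
175286 [ 3.14524377e-03 -4.89837099e-04  1.92662038e+02]
```

Call:
move_arm([
  {"tx":3.2,"ty":2.34,"tz":0.03,"rx":0,"ry":0,"rz":5.26,"gripper":-1},
  {"tx":3.4,"ty":2.03,"tz":0.03,"rx":0,"ry":0,"rz":5.26,"gripper":-1},
  {"tx":3.58,"ty":1.71,"tz":0.03,"rx":0,"ry":0,"rz":5.26,"gripper":-1},
  {"tx":3.72,"ty":1.38,"tz":0.03,"rx":0,"ry":0,"rz":5.26,"gripper":-1},
  {"tx":3.83,"ty":1.03,"tz":0.03,"rx":0,"ry":0,"rz":5.26,"gripper":-1},
  {"tx":3.91,"ty":0.68,"tz":0.03,"rx":0,"ry":0,"rz":5.26,"gripper":-1},
  {"tx":3.95,"ty":0.32,"tz":0.03,"rx":0,"ry":0,"rz":5.26,"gripper":-1},
  {"tx":3.97,"ty":-0.05,"tz":0.03,"rx":0,"ry":0,"rz":5.26,"gripper":-1},
  {"tx":0,"ty":0,"tz":2,"rx":-0.4,"ry":1.3,"rz":0,"gripper":-1},
  {"tx":0,"ty":0,"tz":2,"rx":0,"ry":0,"rz":0,"gripper":-1},
  {"tx":0,"ty":0,"tz":0,"rx":0,"ry":0,"rz":0,"gripper":-1},
  {"tx":0,"ty":0,"tz":0,"rx":0,"ry":0,"rz":0,"gripper":-1},
])

```text
clock: 38.3
eef_pos: [587.0, 39.3, 150.5]
tcp_rot: [3.137, -0.022, 0.998]
contact_force: [0.9, -0.3, -1.2]
opening: 0.139
```

Call:
move_arm([
  {"tx":0,"ty":0,"tz":0,"rx":0,"ry":0,"rz":0,"gripper":-1},
  {"tx":0,"ty":0,"tz":0,"rx":0,"ry":0,"rz":0,"gripper":-1},
  {"tx":0,"ty":0,"tz":0,"rx":0,"ry":0,"rz":0,"gripper":-1},
])

```text
clock: 38.6
eef_pos: [588.0, 39.2, 152.2]
tcp_rot: [3.134, -0.025, 0.998]
contact_force: [-0.3, -0.0, -1.8]
opening: 0.141
```

```bash
cat > lid.py <<'E'
from plan import *
def lidcheck(name):
    s=r.sense();print(s['clock'],np.round(s['eef_pos'],1),np.round(np.degrees(s['tcp_rot']),2),round(s['opening'],3),np.round(s['contact_force'],1))
    p,d=r.grab_frame('wrist'); cv2.imwrite(name,p[:,:,::-1]); W=cloud('wrist',d,s); Rt=Ro.from_euler('xyz',s['tcp_rot']); o=np.array(s['eef_pos'])
    L=Rt.inv().apply((W-o).reshape(-1,3)).reshape(W.shape)
    k=(d>0)&(np.hypot(L[...,0],L[...,1])<72)&(L[...,2]>0)&(L[...,2]<11)&(L[...,0]>14); Q=W[k]
    A=np.c_[Q[:,:2]-o[:2],np.ones(len(Q))]; c=np.linalg.lstsq(A,Q[:,2],rcond=None)[0]
    print('disc top world slope deg',np.round(np.degrees(c[:2]),2),'z at tcp',c[2],len(Q))
    def edge(Q,c0,sel,q):
        E=[];an=np.degrees(np.arctan2(Q[:,1]-c0[1],Q[:,0]-c0[0])); rr=np.hypot(*(Q[:,:2]-c0[:2]).T)
        for a in range(-180,180,4):
            m=(an>=a)&(an<a+4)
            if m.sum()>15: E.append(Q[m][np.argsort(rr[m])[int(q*m.sum())]][:2])
        E=np.array(E)
        for _ in range(3):
            x,y,R=circ(E); e=abs(np.hypot(E[:,0]-x,E[:,1]-y)-R); E=E[e<max(1.2,2*np.median(e))]
        return x,y,R,len(E)
    yaw=s['tcp_rot'][2]; loc=L[k]; m=abs(loc[:,1])>14
    print('disc circle',np.round(edge(Q[m],o,None,.97),2))
    lug=loc[(np.hypot(loc[:,0],loc[:,1])>61)&(abs(loc[:,1])<15)&(abs(loc[:,2]-8)<8)]
    if len(lug): print('lug y in tool',lug[:,1].mean(),np.percentile(lug[:,1],[2,98]))
    C=np.array([586.3,39.2]); rr=np.hypot(W[...,0]-C[0],W[...,1]-C[1])
    k=(d>0)&(abs(W[...,2]-118)<3)&(rr<85); print('collar circle',np.round(edge(W[k],C,None,.97),2))
    return s,p,d,W
E
python3 -c "
from lid import *
lidcheck('pics/w15.png')"
```

```text
38.6 [588.   39.2 152.2] [179.59  -1.41  57.18] 0.141 [-0.3 -0.  -1.8]
disc top world slope deg [-0.09 -0.13] z at tcp 147.11694599272033 15444
disc circle [587.33  40.13  56.9   31.  ]
lug y in tool -1.22120532983073 [-7.90585109  5.56430899]
collar circle [586.34  39.42  73.6   57.  ]
```

View pics/w15.png

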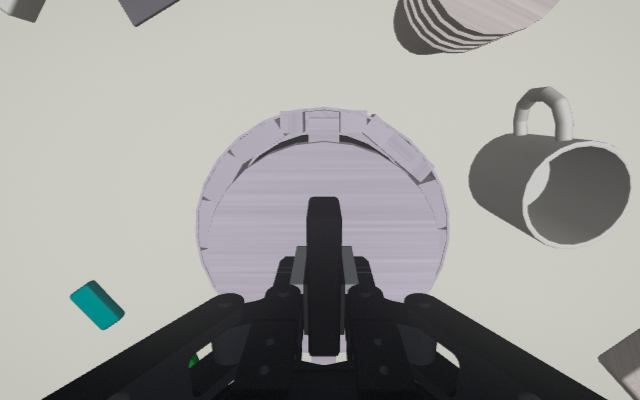

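Call:
move_arm([
  {"tx":-0.11,"ty":-0.05,"tz":0,"rx":0,"ry":0,"rz":0,"gripper":-1},
  {"tx":-0.02,"ty":0,"tz":0.8,"rx":0,"ry":0,"rz":0,"gripper":-1},
  {"tx":-0.02,"ty":0,"tz":0.8,"rx":0,"ry":0,"rz":0,"gripper":-1},
  {"tx":0,"ty":0,"tz":0,"rx":0,"ry":0,"rz":0,"gripper":-1},
  {"tx":0,"ty":0,"tz":0,"rx":0,"ry":0,"rz":0,"gripper":-1},
  {"tx":0,"ty":0,"tz":0,"rx":0,"ry":0,"rz":0,"gripper":-1},
])

```text
clock: 39.25
eef_pos: [586.7, 38.7, 135.3]
tcp_rot: [3.136, -0.024, 0.998]
contact_force: [-0.4, -0.9, -2.2]
opening: 0.141
```

```bash
python3 -c "
from lid import *
lidcheck('pics/w16.png')"
```

```text
39.25 [586.7  38.7 135.3] [179.66  -1.37  57.21] 0.141 [-0.4 -0.9 -2.2]
disc top world slope deg [-0.16 -0.12] z at tcp 130.22400391979167 15444
disc circle [586.03  39.65  56.83  31.  ]
lug y in tool -1.1981758815993562 [-7.90826552  5.54948342]
collar circle [586.48  39.6   73.4   62.  ]
```

Call:
move_arm([
  {"tx":0.03,"ty":0.03,"tz":0.4,"rx":0,"ry":0,"rz":0,"gripper":-1},
  {"tx":-0.01,"ty":0,"tz":0.3,"rx":0,"ry":0,"rz":0,"gripper":-1},
  {"tx":-0.01,"ty":0,"tz":0.2,"rx":0,"ry":0,"rz":0,"gripper":-1},
  {"tx":0,"ty":0,"tz":0,"rx":0,"ry":0,"rz":0,"gripper":-1},
  {"tx":0,"ty":0,"tz":0,"rx":0,"ry":0,"rz":0,"gripper":-1},
])

```text
clock: 39.8
eef_pos: [587.0, 38.8, 126.2]
tcp_rot: [3.136, -0.024, 0.998]
contact_force: [0.1, 0.8, -1.5]
opening: 0.143
```

Call:
move_arm([
  {"tx":-0.01,"ty":0,"tz":0.3,"rx":0,"ry":0,"rz":0,"gripper":-1},
  {"tx":-0.01,"ty":0,"tz":0.3,"rx":0,"ry":0,"rz":0,"gripper":-1},
  {"tx":0,"ty":0,"tz":0,"rx":0,"ry":0,"rz":0,"gripper":-1},
  {"tx":0,"ty":0,"tz":0,"rx":0,"ry":0,"rz":0,"gripper":-1},
])

```text
clock: 40.2
eef_pos: [587.4, 38.8, 120.5]
tcp_rot: [3.135, -0.024, 0.998]
contact_force: [1.2, 0.5, 1.4]
opening: 0.14
```

Call:
move_arm([
  {"tx":-0.02,"ty":0,"tz":0.3,"rx":0,"ry":0,"rz":0,"gripper":-1},
  {"tx":-0.01,"ty":0,"tz":0.3,"rx":0,"ry":0,"rz":0,"gripper":-1},
  {"tx":0,"ty":0,"tz":0.3,"rx":0,"ry":0,"rz":0,"gripper":-1},
  {"tx":0,"ty":0,"tz":0,"rx":0,"ry":0,"rz":0,"gripper":-1},
  {"tx":0,"ty":0,"tz":0,"rx":0,"ry":0,"rz":0,"gripper":-1},
])

```text
clock: 40.7
eef_pos: [587.6, 38.8, 111.9]
tcp_rot: [3.135, -0.025, 0.998]
contact_force: [-0.5, 3.1, 9.6]
opening: 0.142
```

```bash
python3 -c "
from lid import *
lidcheck('pics/w17.png')"
```

```text
40.7 [587.6  38.8 111.9] [179.61  -1.41  57.21] 0.142 [-0.5  3.1  9.6]
disc top world slope deg [-0.15 -0.38] z at tcp 106.78034432114791 16133
disc circle [581.98  34.02  63.53  26.  ]
lug y in tool -1.6156658993887716 [-11.98549287   8.09619367]
collar circle [586.48  39.51  73.43  57.  ]
```

```bash
python3 -c "
from plan import *
s=r.sense(); R=Ro.from_euler('xyz',s['tcp_rot']); print(R.inv().apply([0,0,-1])*5, s['wrist_torque'])"
```

```text
[-0.12383108 -0.03415433  4.99834966] [-0.04129699  0.36373594  0.00713701]
```

Call:
move_arm([
  {"tx":0,"ty":0,"tz":0.2,"rx":0,"ry":0,"rz":0,"gripper":-1},
  {"tx":0,"ty":0,"tz":0,"rx":0,"ry":0,"rz":0,"gripper":-1},
  {"tx":0,"ty":0,"tz":0,"rx":0,"ry":0,"rz":0,"gripper":-1},
])

```text
clock: 41.05
eef_pos: [587.7, 38.8, 110.1]
tcp_rot: [3.135, -0.025, 0.998]
contact_force: [-0.3, 2.3, 10.9]
opening: 0.144
```

Call:
move_arm([
  {"tx":0,"ty":0,"tz":0,"rx":-0.1,"ry":-0.03,"rz":4,"gripper":-1},
  {"tx":0,"ty":0,"tz":0,"rx":-0.1,"ry":-0.03,"rz":4,"gripper":-1},
  {"tx":0,"ty":0,"tz":0,"rx":-0.1,"ry":-0.03,"rz":4,"gripper":-1},
  {"tx":0,"ty":0,"tz":0,"rx":0,"ry":0,"rz":0,"gripper":-1},
  {"tx":0,"ty":0,"tz":0,"rx":0,"ry":0,"rz":0,"gripper":-1},
])

```text
clock: 41.55
eef_pos: [588.5, 38.1, 110.4]
tcp_rot: [3.133, -0.025, 0.789]
contact_force: [1.0, -1.6, 10.2]
opening: 0.145
```

```bash
python3 -c "
from lid import *
s=lidcheck('pics/w18.png')[0]; print(s['wrist_torque'])"
```

```text
41.55 [588.5  38.1 110.4] [179.49  -1.43  45.23] 0.145 [ 1.  -1.6 10.2]
disc top world slope deg [0.25 0.03] z at tcp 104.99195868740351 15611
disc circle [586.89  40.14  60.54  17.  ]
lug y in tool -2.3276720808374667 [-11.09645697   8.33381076]
collar circle [586.44  39.53  73.51  59.  ]
[-0.79061358  0.17672201  0.11290487]
```

Turning freely under the roof (little torque). Continue to the stop.

Call:
move_arm([
  {"tx":0,"ty":0,"tz":0,"rx":-0.1,"ry":-0.03,"rz":4,"gripper":-1},
  {"tx":0,"ty":0,"tz":0,"rx":-0.1,"ry":-0.03,"rz":4,"gripper":-1},
  {"tx":0,"ty":0,"tz":0,"rx":-0.1,"ry":-0.03,"rz":4,"gripper":-1},
  {"tx":0,"ty":0,"tz":0,"rx":-0.1,"ry":-0.03,"rz":4,"gripper":-1},
  {"tx":0,"ty":0,"tz":0,"rx":-0.1,"ry":-0.03,"rz":4,"gripper":-1},
  {"tx":0,"ty":0,"tz":0,"rx":-0.1,"ry":-0.03,"rz":4,"gripper":-1},
  {"tx":0,"ty":0,"tz":0,"rx":-0.1,"ry":-0.03,"rz":3,"gripper":-1},
  {"tx":0,"ty":0,"tz":0,"rx":0,"ry":0,"rz":0,"gripper":-1},
  {"tx":0,"ty":0,"tz":0,"rx":0,"ry":0,"rz":0,"gripper":-1},
])

```text
clock: 42.5
eef_pos: [587.9, 37.9, 110.2]
tcp_rot: [3.133, -0.024, 0.318]
contact_force: [0.7, -3.2, 10.6]
opening: 0.142
```

```bash
python3 -c "
from lid import *
s=lidcheck('pics/w19.png')[0]; print(s['wrist_torque'])"
```

```text
42.5 [587.9  37.9 110.2] [179.48  -1.38  18.22] 0.142 [ 0.7 -3.2 10.6]
disc top world slope deg [ 0.41 -0.04] z at tcp 104.64086368932695 15384
disc circle [579.83  37.07  64.02  21.  ]
lug y in tool -1.3988889990668179 [-2.22485879 -0.54985321]
collar circle [586.47  39.6   73.46  58.  ]
[-0.63340087  0.58116242  0.08907514]
```

Call:
move_arm([
  {"tx":0,"ty":0,"tz":0,"rx":0,"ry":0,"rz":1,"gripper":-1},
  {"tx":0,"ty":0,"tz":0,"rx":0,"ry":0,"rz":0.8,"gripper":-1},
  {"tx":0,"ty":0,"tz":0,"rx":0,"ry":0,"rz":0,"gripper":-1},
  {"tx":0,"ty":0,"tz":0,"rx":0,"ry":0,"rz":0,"gripper":-1},
])

```text
clock: 42.95
eef_pos: [587.8, 37.9, 110.1]
tcp_rot: [3.133, -0.024, 0.287]
contact_force: [-0.1, -2.6, 9.6]
opening: 0.144
```

```bash
python3 -c "
from plan import *
s=r.sense(); print(s['eef_pos'],np.degrees(s['tcp_rot']),s['wrist_torque'],s['contact_force'])"
```

```text
[587.84703812  37.89143789 110.14943238] [179.51381605  -1.39563807  16.46551216] [-0.67383543  0.51886695  0.44697673] [-0.1448665  -2.5824873   9.61734749]
```

Call:
move_arm([
  {"tx":0,"ty":0,"tz":0,"rx":0,"ry":0,"rz":0.8,"gripper":-1},
  {"tx":0,"ty":0,"tz":0,"rx":0,"ry":0,"rz":0,"gripper":-1},
  {"tx":0,"ty":0,"tz":0,"rx":0,"ry":0,"rz":0,"gripper":-1},
])

```text
clock: 43.25
eef_pos: [587.8, 38.5, 110.2]
tcp_rot: [3.134, -0.025, 0.274]
contact_force: [-0.2, -0.7, 10.8]
opening: 0.139
```

```bash
python3 -c "
from plan import *
s=r.sense(); print(s['eef_pos'],np.degrees(s['tcp_rot']),s['wrist_torque'],s['contact_force'])"
```

```text
[587.76253504  38.45211657 110.17377137] [179.57167045  -1.40536799  15.68071789] [-0.13963565  0.56817161  0.66372897] [-0.17030941 -0.65078986 10.81107764]
```

Call:
move_arm([
  {"tx":0,"ty":0,"tz":-0.2,"rx":0,"ry":0,"rz":-0.5,"gripper":-1},
  {"tx":0.01,"ty":0,"tz":-0.3,"rx":0,"ry":0,"rz":0,"gripper":-1},
  {"tx":0.01,"ty":0,"tz":-0.3,"rx":0,"ry":0,"rz":0,"gripper":-1},
  {"tx":0,"ty":0,"tz":0,"rx":0,"ry":0,"rz":0,"gripper":-1},
  {"tx":0,"ty":0,"tz":0,"rx":0,"ry":0,"rz":0,"gripper":-1},
])

```text
clock: 43.75
eef_pos: [587.5, 38.6, 117.4]
tcp_rot: [3.135, -0.024, 0.281]
contact_force: [3.1, -0.1, 2.8]
opening: 0.145
```

```bash
python3 -c "
from lid import *
s=lidcheck('pics/w20.png')[0]; print(s['wrist_torque'])"
```

```text
43.75 [587.5  38.6 117.4] [179.6   -1.39  16.09] 0.145 [ 3.1 -0.1  2.8]
disc top world slope deg [4.8  0.44] z at tcp 110.46614184059993 23854
disc circle [587.64  38.68  71.31  24.  ]
lug y in tool -0.02437666723452609 [-14.34397397  14.40552235]
collar circle [586.68  39.76  73.33  56.  ]
[-0.10229579 -0.21055939  0.02607399]
```

Call:
move_arm([
  {"tx":0,"ty":0,"tz":-0.05,"rx":0,"ry":0,"rz":0,"gripper":-1},
  {"tx":0,"ty":0,"tz":0,"rx":0,"ry":0,"rz":0,"gripper":-0.6},
  {"tx":0,"ty":0,"tz":0,"rx":0,"ry":0,"rz":0,"gripper":-0.4},
  {"tx":0,"ty":0,"tz":0,"rx":0,"ry":0,"rz":0,"gripper":-0.1},
  {"tx":0,"ty":0,"tz":0,"rx":0,"ry":0,"rz":0,"gripper":0},
  {"tx":0,"ty":0,"tz":0,"rx":0,"ry":0,"rz":0,"gripper":0},
  {"tx":0,"ty":0,"tz":0,"rx":0,"ry":0,"rz":0,"gripper":0},
  {"tx":0,"ty":0,"tz":-3,"rx":0,"ry":0,"rz":0,"gripper":0},
  {"tx":0,"ty":0,"tz":-4,"rx":0,"ry":0,"rz":0,"gripper":0},
  {"tx":-3,"ty":0,"tz":-3,"rx":0,"ry":0,"rz":0,"gripper":0},
  {"tx":0,"ty":0,"tz":0,"rx":0,"ry":0,"rz":0,"gripper":0},
  {"tx":0,"ty":0,"tz":0,"rx":0,"ry":0,"rz":0,"gripper":0},
])

```text
clock: 45.0
eef_pos: [556.0, 30.3, 217.7]
tcp_rot: [3.135, -0.025, 0.281]
contact_force: [-0.1, -0.5, 0.4]
opening: 0.499
```

```bash
python3 - <<'E'
from plan import *
r.grab_frame('wrist'); s=r.sense();print(s['clock'],s['eef_pos'],s['contact_force'],s['opening'])
p,d=r.grab_frame('wrist'); cv2.imwrite('pics/w21.png',p[:,:,::-1])
W=cloud('wrist',d,s); z=W[...,2]; rr=np.hypot(W[...,0]-586.4,W[...,1]-39.3)
k=(d>0)&(rr<48)&(abs(z-113)<8); Q=W[k]; A=np.c_[Q[:,0]-586.4,Q[:,1]-39.3,np.ones(len(Q))]; print('disc top',len(Q),np.linalg.lstsq(A,Q[:,2],rcond=None)[0],np.median(Q[:,2]))
k=(d>0)&(rr<45)&(z>134)&(z<150); Q=W[k]; print('bar',len(Q),cv2.minAreaRect(Q[:,:2].astype(np.float32)),np.median(Q[:,2]))
E
```

```text
45.05 [555.8867582   30.38944067 216.82061882] [ 0.83618553  0.13737881 -0.23052651] 0.49999471493579584
disc top 10419 [-1.71367272e-03  2.47380767e-04  1.12294670e+02] 112.29037687505385
bar 1965 ((586.1572875976562, 39.09239959716797), (65.1373519897461, 13.688041687011719), 15.574328422546387) 142.13986058754952
```

View pics/w21.png

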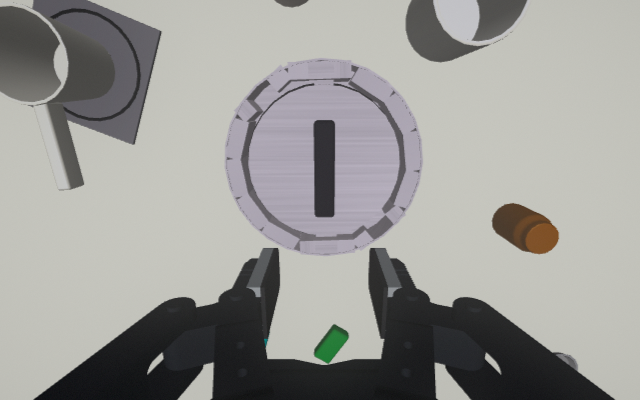

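```bash
python3 - <<'E'
from plan import *
P,D=r.grab_frame('scene'); cv2.imwrite('pics/f.png',cv2.resize(P[100:330,190:520,::-1],(800,558),interpolation=2))
W=cloud('scene',D); z=W[...,2]; k=(D>0)&(np.hypot(W[...,0]-598,W[...,1]-292)<60)&(abs(z-79)<4); print('mug rim',k.sum(),W[k].mean(0))
E
```

```text
mug rim 116 [595.01853261 292.79257475  78.32129856]
```

View pics/f.png

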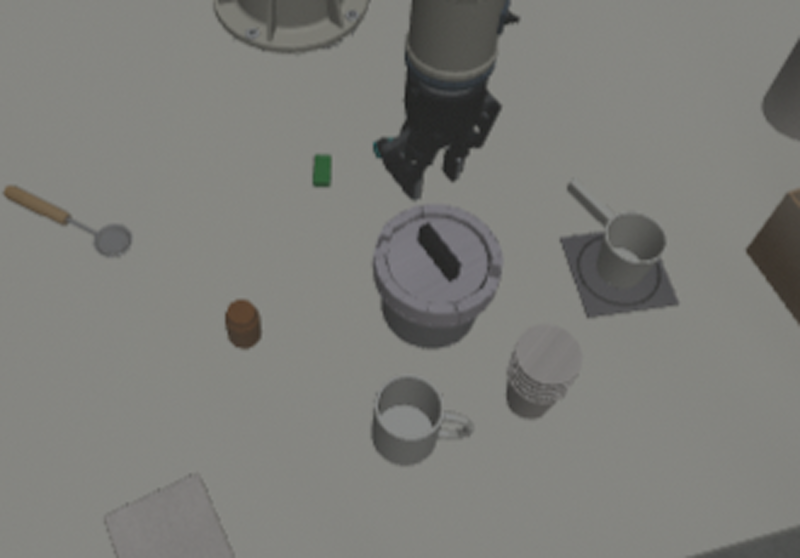

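The picture shows the lid locked on the drum, around (437,262). The mug stands upright and empty on the tray at (630,265), and the bystanders and look-alikes are where they were.

```bash
python3 -c "
from rig import r
print(r.sign_off())"
```

```text
the job is handed in; nothing more can be done
None
```

The drum is packed and closed, and the job was handed in at about 45 s of the 208 s allowed. All four tan biscuits went in, then the four bites from the mug. The mug was set upright on the grey tray, and the lid was lowered, pushed down, turned clockwise to the stop and released. The green and turquoise look-alikes were left alone.

**Last checks:**
- **Contents:** a wrist picture taken before closing showed four biscuits and four bites in the drum.
- **Lid:** it is level, with its top at about 112–113 mm, so its underside is at about 103 mm, which is the locked height. While pushed down, the turning torque rose at the end of the twist, which I took as the stop. The grip bar ended at 15.6°, against my estimate of 17.2° for the drum's x axis.
- **Mug:** it stands empty and upright within a few millimetres of the tray's centre, with its rim at about 78 mm.
- **Robot:** the gripper is open and touching nothing.

**What did not go smoothly:**
- The first move calls were refused because each row needs all seven fields.
- The lid sat about 1.5° tilted in the grip and was levelled before it went in.
- The lid's edge-circle fit became unusable once the lid was inside the collar, so I relied on height, force and torque from there.

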